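# Load the tooling kit on the locking dispenser slide

## Robot

A 6-joint arm with a two-finger parallel gripper is mounted at the origin on the work surface. World frame = base frame: x ahead of the robot, y to its left, z up, the work surface at z = 0. Lengths are in m, angles in degrees, forces in N, time in s.
With the tool pointing down it reaches from about 0.25 to 0.725 m from the base axis. Payload 9.7 kg.
Tool frame: the origin (TCP) lies midway between the tips of the shut fingers; the grasp point (between the pads) lies 19 mm behind it; x points along the fingers, y is the direction in which the jaws open and shut, and the axes are right-handed (so a half turn about x gives the same grasp; the last joint's range is limited). The gripper opens to 85 mm and grips with 20 to 120 N. Pads are 22 mm wide; open, the fingers measure 114 mm over their backs; the gripper's body (76 mm by 85 mm) begins 54 mm behind the grasp point. The pads swing forward as they close: fully open they stand 13 mm farther back than shut.
Start: joints at [0, 4.979, 10.078, 95.1, 0, 90], TCP at [0.55, -0, 0.231] pointing down, gripper open.
Joint ranges: [-179.16, 179.16], [-48.56, 103.87], [-65.8, 70.77], [-126.05, 130.52], [-82.76, 87.17], [-180, 180]. Speed limits (degrees/s): [127.2, 127.2, 147.25, 180, 180, 180].

## Interface

Orientations are given as [roll, pitch, yaw] about the fixed x, y, z axes, in that order (R = Rz(yaw) Ry(pitch) Rx(roll)).
In Python, from workcell import bot, cams gives the robot as it stands.
- The arm moves only by the tool apply_moves, never from a script. Its argument "commands" is a list of rows, each a list of 5 numbers: the shift along the tool's x, y, z in m, then the turn about the tool's x in rad, then the opening, from -1 (shut) to 1 (fully open). In form: [[tx, ty, tz, roll, hand], ...]. A call has 1 to 12 rows; each row is the pose to reach, as a shift and turn from the pose measured when the call began, along the tool's axes at that moment; what a row does not reach only later rows make up. A row lasts 1/10 s, in which the tool goes at most 50 mm and 8.59 degrees, less where a joint would pass 70% of its speed; a pose out of reach is approached as far as the arm can. A call with a gripper value outside its range is refused whole. The fingers move at their own pace and stop on an object; "newtons" is the grip in N (left out, the last holds). Time passes only in rows, so rows that repeat a pose let the fingers close. It gives the time, the measured TCP pose, the force and the opening at its end, in the units of the state.
- bot.get_obs(): the state, without advancing time (a new reading comes with each control period).
- cams.camera(name): name is "scene" or "side" or "wrist"; returns a dict with "frame" (480x640x3 uint8, blue, green, red), "depth" (480x640 float32, m along the optical axis (not along the pixel's ray), 0 where there is no reading), "camera_matrix" (3x3 intrinsics, pixels), "R" (3x3) and "t" (3): a world point X has camera coordinates R X + t; the wrist camera has in their place "mount" (4x4, takes a point from camera to tool coordinates, whose origin is the TCP and whose axes are the tool frame's). Camera axes: x right, y down, z forward; pixel columns grow to the right and rows downward; lengths in m; the calibration is good to about 2 mm. A picture is of the moment at which its call begins: read the wrist's pose just before it.
- bot.job_done(): hands the job in, once; it reports no verdict.
Trained networks look in the newest picture that a camera, given by its name, has taken for a name from the list of things; names that differ only in an ending like _2 or _b are one class to them, and where a whole thing is asked for, a point or a joint stands for the part that bears it (a point fixed in the world has none). Each returns a list of dicts, best first, with "confidence" (0 to 1); they miss things now and then, are a little off and sometimes report something else, mostly with a low value. They report only what shows in the picture. A call takes as long as a camera call. They do not tell look-alikes from the thing itself.
- cams.spot_in(name, camera): "rect" ([left, top, right, bottom] in pixels, round what is visible of it).
The state is a dict: "time": time; "q": joint angles; "qd": joint speeds; "joint_efforts": joint torques, N m; "ee_pos": TCP position; "tcp_rot": TCP orientation; "wrist_force": force on the tool from outside, world axes, zero at the start; "torque": the same for the moment, N m; "opening": finger opening in m.
Only numpy, scipy, OpenCV 4.12 (cv2) and the standard library are available. Lean on these libraries where they do the work, as an engineer would, in place of code of your own. Each camera call takes 0.05 s, during which the arm holds its last target. There are 200 camera calls.

## Task

Squeeze the orange lock tab against the handle and keep it squeezed while you draw the foam-lined carriage all the way out from under the dispensing head to its loading end, then let the tab spring back so that it locks. Press every tooling part that lies on the bench (gauge bar, prism mount, angle bracket, lens barrel: whichever are there) fully down into its own matching cutout in the foam, then squeeze the tab again, slide the loaded carriage fully home under the head and let it lock there. Leave the other things on the bench where they are.

Things in the scene. Friction and masses are not known exactly. Their poses are not given: they have to be found in the camera images.
- stage: Fixed slide unit: black base plate 190 (x) x 570 (y) x 12 mm, two rails, steel comb. Origin on the bench; y runs along the slide from loading end to head, z up. At its +y end a black column 312 mm high; its arm, 237 mm up, holds a syringe head over the home position (column and arm: y = 160 to 303 mm, x within 38 mm; syringe at y = 178 mm, needle end 114 mm up).
- carriage (a joint): Position of the foam-lined carriage on the slide, m: 0 = fully home under the head (end stop), 0.195 = fully out at the loading end (end stop); grows towards the stage's -y. 2 to 4 N of friction when unlocked; otherwise the tab's tooth locks it in steps of 15 mm with up to 2.5 mm of play.
- foam (a point): Centre of the top of the carriage's dark foam block, 52 mm above the bench, axes as the stage's. The block is 150 (x) x 240 (y) mm and has four cutouts with yellow floors, 38 mm above the bench. The aluminium plate under it is 26 to 34 mm above the bench.
- tab (a joint): Travel of the orange spring-loaded lock tab, m: 0 = out (locked), 0.010 = squeezed fully in. Unlocked from about 0.007 on; when let go it springs back and locks at the next comb gap. Takes 3 N at first, 7 N fully in.
- handle_grip (a point): Grip point of the carriage's handle, 64 mm above the bench, 35 mm beyond the foam's loading end, axes as the stage's. Squeeze along x: steel wall (36 mm long in y, outer face 19.5 mm to -x) and orange tab (32 mm long, outer face 28.5 mm to +x when out, 18.5 mm when squeezed in). Both are 82 to 84 mm high; keep fingertips above 35 mm to clear tongue and comb.
- bar: Steel gauge bar: foot 84 (x) x 28 (y) x 14 mm, brass grip 44 (x) x 20 (y) mm. 120 g. Upright grip on the origin, from 14 mm (top of foot) to 44 mm up. Origin: underside, below the grip; z up. May be absent.
- prism: Prism mount: T-shaped blue foot 14 mm thick, crossbar 22 (x) x 60 (y) mm centred on the origin, stem 22 mm wide out to x = -33 mm; the grip is a glass cube 24 mm wide. 100 g. Upright grip on the origin, from 14 mm (top of foot) to 44 mm up. Origin: underside, below the grip; z up. May be absent.
- bracket: Red angle bracket: L-shaped foot 14 mm thick, two arms 24 mm wide, from -12 to +38 mm along +x and along +y; the grip is a red post 22 x 22 mm on the corner of the L. 110 g. Upright grip on the origin, from 14 mm (top of foot) to 44 mm up. Origin: underside, below the grip; z up. May be absent.
- lens: Lens barrel: round aluminium foot 46 mm in diameter, 14 mm thick; the grip is a black barrel 28 mm in diameter. Any yaw will do. 120 g. Upright grip on the origin, from 14 mm (top of foot) to 44 mm up. Origin: underside, below the grip; z up. May be absent.
- cutout_bar (a point): Rectangular cutout for the gauge bar (either way round). 14 mm deep, 2 mm play all round. Point on its floor: a seated part's origin lies here (within 2 mm sideways), axes parallel to this point's (x, y as the stage's, z up). A springy lip on one wall holds the part up until it is pressed with some 5 to 15 N.
- cutout_prism (a point): T-shaped cutout for the prism mount, stem to -x. 14 mm deep, 2 mm play all round. Point on its floor: a seated part's origin lies here (within 2 mm sideways), axes parallel to this point's (x, y as the stage's, z up). A springy lip on one wall holds the part up until it is pressed with some 5 to 15 N.
- cutout_bracket (a point): L-shaped cutout for the angle bracket, arms to +x and +y. 14 mm deep, 2 mm play all round. Point on its floor: a seated part's origin lies here (within 2 mm sideways), axes parallel to this point's (x, y as the stage's, z up). A springy lip on one wall holds the part up until it is pressed with some 5 to 15 N.
- cutout_lens (a point): Round cutout for the lens barrel. 14 mm deep, 2 mm play all round. Point on its floor: a seated part's origin lies here (within 2 mm sideways), axes parallel to this point's (x, y as the stage's, z up). A springy lip on one wall holds the part up until it is pressed with some 5 to 15 N.
- waffle: Bystander: black waffle tray 60 x 60 x 14 mm.
- jar: Bystander: jar 48 mm in diameter, 65 mm high.
- driver: Bystander: blue screwdriver 150 mm long, lying.
- syringe: Bystander: empty syringe barrel about 110 mm long, lying, 30 mm high.
- gelbox: Bystander: yellow box 70 x 70 x 18 mm.
- collar: Bystander: steel ring 48 mm in diameter, 14 mm high.
- weight: Bystander: brass block 60 x 40 x 30 mm.
There are look-alikes about, which are no part of the job. Of the things that look like the prism, the largest one is meant.

How it is judged:
By the outcome, as a careful person would: the job done as asked, in the order asked, and still so for the second after the job is handed in, with the robot touching nothing.
Of bar, prism, bracket, lens only 3 to 4 are there at a start; the rules pass over those that are not, and their reading is None.
At some moment in a run one of bar, prism, bracket, lens may be knocked a few centimetres aside while the robot is not near it.
Once in a run the grip may slacken for a moment while it holds something.
It also fails if it takes over 210 s, if anything falls off the work surface, if the arm or the gripper's body presses on something with over 40 N, if the wrist force passes 120 N, or if a joint passes its speed limit or range.

## Working session

There is one attempt and no reset: what is moved stays moved. The work goes in short steps, Python scripts to look and compute and a tool call to move; the robot and the scene stay as the last step left them, time stands still between calls to the robot, and variables do not carry over. Pictures are saved under pics/ and viewed, about 12 in all and at most 16, crops included, and the job is handed in when it is done.

Besides the shell and the picture viewer there is one more tool, called after "Emit:" in YAML: its name, and indented under it one key for each argument. apply_moves: Moves the arm, as the interface text tells. Its arguments: {"type":"object","properties":{"commands":{"type":"array"},"newtons":{"type":"number"}},"required":["commands"]}

```bash
ls; mkdir -p pics; cat > h.py <<'E'
import numpy as np, cv2
from workcell import bot, cams
from scipy.spatial.transform import Rotation as Ro
def T_tool(o):
    T=np.eye(4); T[:3,:3]=Ro.from_euler('xyz',o['tcp_rot'],degrees=True).as_matrix(); T[:3,3]=o['ee_pos']; return T
def cloud(name):
    o=bot.get_obs(); c=cams.camera(name); K=np.array(c['camera_matrix']); d=c['depth']
    v,u=np.mgrid[:480,:640]; P=np.stack([(u-K[0,2])/K[0,0]*d,(v-K[1,2])/K[1,1]*d,d],-1)
    if name=='wrist':
        M=T_tool(o)@np.array(c['mount']); W=P@M[:3,:3].T+M[:3,3]
    else:
        R=np.array(c['R']); W=(P-np.array(c['t']).ravel())@R
    W[d==0]=np.nan
    return c,W
E
python3 - <<'E'
from h import *
o=bot.get_obs(); print(o)
names=['stage','carriage','foam','tab','handle_grip','bar','prism','bracket','lens','cutout_bar','cutout_prism','cutout_bracket','cutout_lens','jar','weight','gelbox','waffle','collar','driver','syringe']
for n in ['scene','side']:
    c,W=cloud(n); cv2.imwrite(f'pics/{n}0.png',c['frame']); np.savez(f'{n}0.npz',W=W,f=c['frame'])
    print(n, -np.array(c['R']).T@np.array(c['t']).ravel())
    for m in names:
        for r in cams.spot_in(m,n)[:3]:
            l,t,rr,b=map(int,r['rect']); u,v=(l+rr)//2,(t+b)//2
            print(n,m,round(r['confidence'],2),[l,t,rr,b],W[v,u].round(3))
E
```

```text
pics
{'time': 0.0, 'q': array([8.41630664e-04, 5.01167699e+00, 1.00353657e+01, 9.50984062e+01,
       1.75893199e-03, 9.00014668e+01]), 'qd': array([-0.04777842,  0.04942403,  0.02220208,  0.00153776,  0.08089146,
       -0.03298009]), 'joint_efforts': array([ 7.68234549e-04, -5.20392072e+01,  4.64802504e+01,  1.63646933e-02,
        2.23589603e-05, -6.77332673e-05]), 'ee_pos': array([5.49785463e-01, 1.68251821e-05, 2.30585687e-01]), 'tcp_rot': array([-91.34708924,  89.92526182, 178.65228447]), 'wrist_force': array([ 0.3559474 , -0.64848769,  0.24545092]), 'torque': array([-0.03187809, -0.05049808, -0.01623496]), 'opening': 0.08515909935321804}
scene [1.15453843 0.11925508 0.8855426 ]
scene stage 0.86 [185, 211, 543, 381] [0.601 0.096 0.045]
scene carriage 0.85 [294, 262, 457, 360] [0.633 0.122 0.051]
scene foam 0.18 [294, 265, 457, 359] [0.636 0.122 0.052]
scene tab 0.89 [304, 291, 316, 312] [ 0.646 -0.     0.06 ]
scene handle_grip 0.94 [294, 266, 458, 361] [0.636 0.124 0.049]
scene bar 0.8 [143, 235, 186, 266] [ 0.577 -0.332  0.028]
scene prism 0.71 [410, 243, 434, 270] [0.458 0.19
[... 2374 characters left out ...]
ns 0.71 [255, 151, 355, 246] [0.597 0.107 0.049]
side cutout_lens 0.43 [336, 208, 351, 231] [ 0.635 -0.006  0.058]
side jar 0.6 [249, 278, 269, 315] [ 0.358 -0.11   0.065]
side jar 0.17 [164, 191, 181, 211] [0.321 0.308 0.001]
side weight 0.91 [189, 143, 212, 169] [0.443 0.402 0.027]
side gelbox 0.67 [434, 309, 478, 345] [ 0.699 -0.358  0.014]
side waffle 0.59 [196, 226, 228, 254] [0.352 0.13  0.008]
side collar 0.46 [163, 191, 179, 210] [0.319 0.311 0.002]
side driver 0.65 [188, 145, 210, 168] [0.44  0.401 0.03 ]
side driver 0.58 [381, 389, 448, 433] [ 0.503 -0.467  0.021]
side driver 0.48 [253, 153, 352, 245] [0.589 0.108 0.049]
side syringe 0.77 [313, 376, 339, 434] [ 0.364 -0.372  0.02 ]
```

```bash
python3 - <<'E'
import cv2
f=cv2.imread('pics/scene0.png'); cv2.imwrite('pics/scene0c.png',cv2.resize(f[150:400,90:590],(800,400),interpolation=cv2.INTER_CUBIC))
f=cv2.imread('pics/side0.png'); cv2.imwrite('pics/side0c.png',cv2.resize(f[40:440,130:530],(600,600),interpolation=cv2.INTER_CUBIC))
E
```

```text
(no output)
```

View pics/scene0c.png

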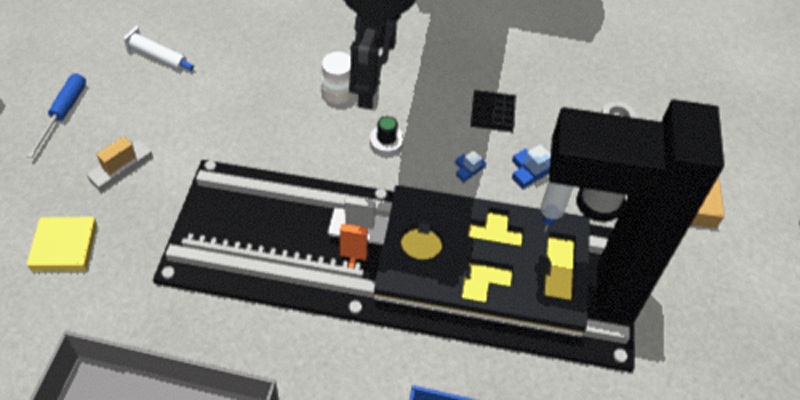

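View pics/side0c.png

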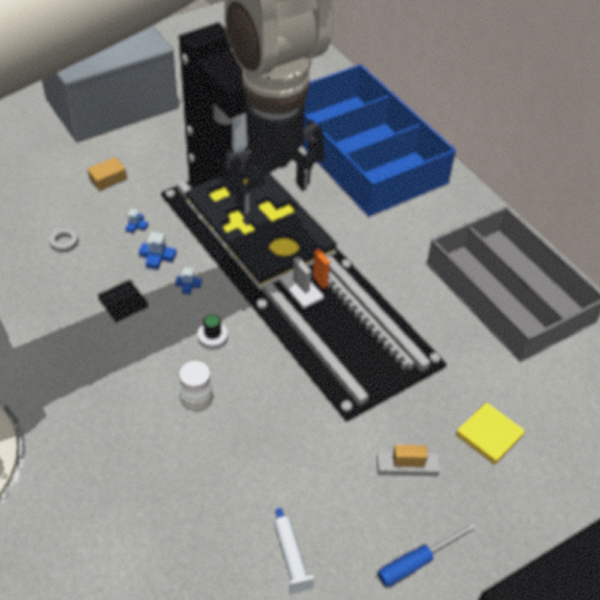

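The scene view shows the bar (115,160), the lens (387,133), blue prism-likes at (470,165) and (533,163), and the tab (352,242). The side view shows three prism-likes, at (135,220), (157,248) and (188,280), with the middle one largest. I see no bracket. Next I'll fit the foam, stage and handle.

```bash
python3 - <<'E'
import numpy as np, cv2
def rect(p):
    return cv2.minAreaRect((p[:,:2]*1000).astype(np.float32))
for n in ['scene','side']:
    d=np.load(n+'0.npz'); W=d['W']; f=d['f']; hsv=cv2.cvtColor(f,cv2.COLOR_BGR2HSV); x,y,z=W[...,0],W[...,1],W[...,2]
    g=hsv[...,2]
    reg=(x>.45)&(x<.8)&(y>-.25)&(y<.3)
    def rep(name,m,open_=1):
        m=m.astype(np.uint8)
        if open_: m=cv2.morphologyEx(m,cv2.MORPH_OPEN,np.ones((3,3),np.uint8))
        k,l,s,c=cv2.connectedComponentsWithStats(m)
        for i in np.argsort(-s[1:,4])[:3]+1:
            if s[i,4]<15: continue
            p=W[l==i]; print(n,name,s[i,4],c[i].round(),'mean',np.median(p,0).round(4),'z',np.nanpercentile(p[:,2],[5,95]).round(3),'rect',[np.round(q,1) for q in rect(p)])
    rep('foam',reg&(z>.045)&(z<.06)&(g<120))
    rep('plate',reg&(z>.004)&(z<.02)&(g<70))
    yel=(hsv[...,0]>22)&(hsv[...,0]<35)&(hsv[...,1]>120)
    k,l,s,c=cv2.connectedComponentsWithStats((yel&(x>.3)).astype(np.uint8))
    for i in range(1,k):
        if s[i,4]>15: p=W[l==i]; print(n,'yel',s[i,4],c[i].round(),np.nanmedian(p,0).round(4),[np.round(q,1) for q in rect(p)])
    rep('tab',reg&(hsv[...,0]<16)&(hsv[...,1]>150)&(g>80),0)
    rep('wall',(x>.53)&(x<.7)&(y<.04)&(y>-.06)&(z>.06)&(z<.1),0)
    blue=(hsv[...,0]>100)&(hsv[...,0]<130)&(hsv[...,1]>110)&(x<.52)&(y>0)
    rep('blue',blue,0)
    rep('bumps',(x>.35)&(x<.52)&(y>-.05)&(y<.35)&(z>.02)&(z<.06),0)
    rep('bar',(x>.5)&(x<.65)&(y<-.28)&(y>-.4)&(z>.006)&(z<.06),0)
E
```

```text
scene foam 6714 [391. 310.] mean [0.6259 0.1427 0.0507] z [0.048 0.053] rect [array([616.7, 153.9]), array([153.3, 240.5]), np.float64(2.0)]
scene foam 67 [315. 287.] mean [6.078e-01 3.000e-04 5.260e-02] z [0.046 0.059] rect [array([608. ,  -1.1]), array([ 4.3, 34. ]), np.float64(1.4)]
scene foam 18 [468. 337.] mean [0.6486 0.2949 0.0525] z [0.046 0.059] rect [array([647.3, 294.2]), array([8.8, 4.4]), np.float64(41.2)]
scene plate 4249 [328. 345.] mean [0.702  0.0503 0.0105] z [0.007 0.013] rect [array([701.1,  35.4]), array([ 34.5, 528.2]), np.float64(1.8)]
scene plate 3110 [251. 289.] mean [ 0.6168 -0.1317  0.0106] z [0.008 0.013] rect [array([ 620.4, -121.9]), array([ 95.4, 220.4]), np.float64(1.9)]
scene plate 580 [274. 262.] mean [ 0.5407 -0.1029  0.0106] z [0.008 0.013] rect [array([ 540.6, -105.3]), array([ 19. , 215.7]), np.float64(1.9)]
scene yel 419 [400. 294.] [0.576  0.1622 0.0371] [array([574.3, 161.3]), array([52.1, 66. ]), np.float64(3.8)]
scene yel 1194 [128. 302.] [ 0.7061 -0.3537  0.016 ] [array([ 702.5, -356. ]), array([72.9, 70.8]), np.float64(15.2)]
scene yel 386
[... 3877 characters left out ...]
)]
side blue 84 [221. 189.] mean [0.4449 0.2761 0.0075] z [0.004 0.015] rect [array([444.3, 283. ]), array([36.6, 35.6]), np.float64(76.3)]
side bumps 162 [271. 257.] mean [ 0.4395 -0.0094  0.04  ] z [0.022 0.045] rect [array([441.3,  -4.7]), array([29.9, 27.1]), np.float64(86.7)]
side bumps 142 [234. 201.] mean [0.4437 0.1945 0.039 ] z [0.022 0.045] rect [array([445. , 198.5]), array([26.7, 26. ]), np.float64(47.5)]
side bumps 55 [255. 222.] mean [0.4598 0.1137 0.0276] z [0.022 0.032] rect [array([460.5, 115.1]), array([23.1, 17.4]), np.float64(59.1)]
side bar 650 [402. 347.] mean [ 0.5642 -0.3443  0.0166] z [0.009 0.044] rect [array([ 568.5, -340.7]), array([32.3, 84.3]), np.float64(59.2)]
```

```bash
cat >> h.py <<'E'
def plan(x,y,z,jaw=None,o=None):
    o=o or bot.get_obs(); T=T_tool(o); R=T[:3,:3]; s=R.T@(np.array([x,y,z])-T[:3,3])
    ja=np.degrees(np.arctan2(R[1,1],R[0,1])); r=0
    if jaw is not None:
        r=-((jaw-ja+90)%180-90)   # tool x down: +roll turns jaw negative
    print('shift',s.round(4),'roll rad',round(np.radians(r),4),'jaw now',round(ja,2),'pos',o['ee_pos'].round(4),'F',o['wrist_force'].round(1),'open',round(o['opening'],4),'t',round(o['time'],2),'q6',round(o['q'][5],1))
E
python3 -c "
from h import *
o=bot.get_obs();print(T_tool(o).round(3))
plan(.619,-.002,.2,1.9)"
```

```text
[[-0.     1.    -0.     0.55 ]
 [ 0.    -0.    -1.    -0.   ]
 [-1.    -0.    -0.     0.231]
 [ 0.     0.     0.     1.   ]]
shift [0.0313 0.069  0.002 ] roll rad -0.0332 jaw now -0.0 pos [ 0.55   -0.      0.2313] F [ 0.5 -1.1 -0.1] open 0.0855 t 2.1 q6 90.0
```

Emit:
apply_moves:
  commands:
    - [0.031,0.069,0.002,-0.033,1]
    - [0.031,0.069,0.002,-0.033,1]
    - [0.031,0.069,0.002,-0.033,1]
    - [0.031,0.069,0.002,-0.033,1]
    - [0.031,0.069,0.002,-0.033,1]

```text
time: 2.6
ee_pos: [0.6186, -0.002, 0.2011]
tcp_rot: [90.3, 90.0, 2.2]
wrist_force: [0.1, -0.5, 0.4]
opening: 0.0854
```

```bash
python3 - <<'E'
from h import *
c,W=cloud('wrist'); f=c['frame']; cv2.imwrite('pics/w1.png',f); z=W[...,2]
hsv=cv2.cvtColor(f,cv2.COLOR_BGR2HSV)
x,y=W[...,0],W[...,1]
for nm,m in dict(tall=(z>.072)&(z<.09),foam=(z>.047)&(z<.057)).items():
    k,l,s,cc=cv2.connectedComponentsWithStats(m.astype(np.uint8))
    for i in range(1,k):
        if s[i,4]>300:
            p=W[l==i]; print(nm,s[i,4],cc[i].round(),np.median(p,0).round(4),cv2.minAreaRect((p[:,:2]*1000).astype(np.float32)))
plan(.619,-.002,.046,1.9)
E
```

```text
tall 1506 [613.  57.] [0.8102 0.1257 0.0778] ((813.5037231445312, 125.33499145507812), (29.265594482421875, 69.7690658569336), 24.895092010498047)
tall 643 [299. 234.] [ 0.6036 -0.002   0.0826] ((603.3916015625, -3.345428466796875), (9.973002433776855, 35.80756378173828), 2.3412790298461914)
tall 573 [349. 233.] [ 0.6409 -0.001   0.0807] ((641.256591796875, -1.7590723037719727), (10.092682838439941, 31.239667892456055), 2.5730154514312744)
foam 27560 [322.  99.] [0.6152 0.0993 0.051 ] ((618.7560424804688, 97.59884643554688), (150.42105102539062, 131.6826934814453), 2.1861705780029297)
foam 1044 [587.  56.] [0.8097 0.1325 0.052 ] ((819.1512451171875, 122.66950988769531), (42.483856201171875, 87.37552642822266), 36.27937698364258)
foam 1068 [565. 308.] [ 0.83   -0.0641  0.0519] ((842.4483032226562, -69.56180572509766), (118.300048828125, 56.977378845214844), 52.58134841918945)
foam 370 [ 50. 305.] [ 0.3861 -0.0791  0.053 ] ((378.9616394042969, -84.8060531616211), (22.02106285095215, 43.05473327636719), 33.77617263793945)
foam 568 [629. 341.] [ 0.9082 -0.1026  0.0498] ((909.4275512695312, -100.43952178955078), (6.835215091705322, 85.94281768798828), 0.15601249039173126)
foam 309 [518. 458.] [ 0.8297 -0.2377  0.052 ] ((829.9876098632812, -239.6886444091797), (62.69300079345703, 2.6553049087524414), 89.98389434814453)
shift [0.1554 0.0002 0.    ] roll rad -0.0002 jaw now 1.89 pos [ 0.6186 -0.002   0.2014] F [-1.  -0.2  0.1] open 0.0853 t 2.65 q6 87.9
```

View pics/w1.png

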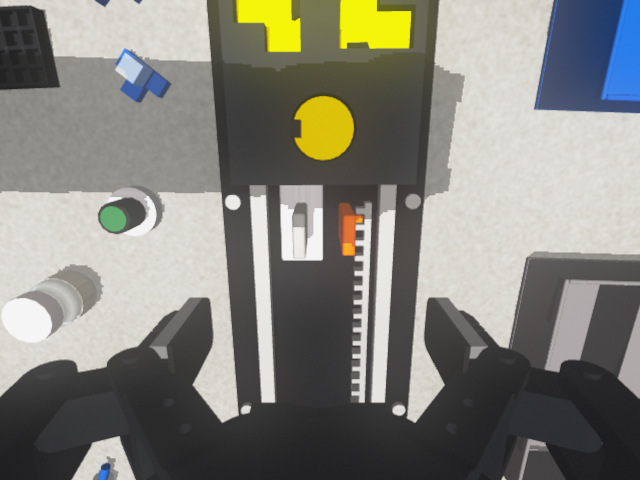

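The picture shows the wall (300,232), the tab (349,232) and the round cutout (324,128). The wall-tab spacing matches the spec. Descending to grip.

Emit:
apply_moves:
  commands:
    - [0.05,-0.001,0,0,1]
    - [0.1,-0.001,0,0,1]
    - [0.14,-0.001,0,0,1]
    - [0.154,-0.001,0,0,1]
    - [0.154,-0.001,0,0,1]
    - [0.154,-0.001,0,0,1]

```text
time: 3.25
ee_pos: [0.6188, -0.002, 0.0501]
tcp_rot: [88.4, 89.8, 0.3]
wrist_force: [-0.3, 0.6, 1.0]
opening: 0.0854
```

Emit:
apply_moves:
  commands:
    - [0,0,0,0,-1]
    - [0,0,0,0,-1]
    - [0,0,0,0,-1]
    - [0,0,0,0,-1]
    - [0,0,0,0,-1]
    - [0,0,0,0,-1]
    - [0,0,0,0,-1]
    - [0,0,0,0,-1]
    - [0,0,0,0,-1]
    - [0,0,0,0,-1]
  newtons: 40

```text
time: 4.25
ee_pos: [0.6175, -0.0021, 0.0524]
tcp_rot: [83.4, 89.8, -4.7]
wrist_force: [-15.6, 0.2, 17.4]
opening: 0.0367
```

Emit:
apply_moves:
  commands:
    - [0,-0.0005,0.01,0,-1]
    - [0,-0.0005,0.025,0,-1]
    - [0,-0.0005,0.045,0,-1]
    - [0,-0.0005,0.065,0,-1]
    - [0,-0.0005,0.085,0,-1]
    - [0,-0.0005,0.105,0,-1]
    - [0,-0.0005,0.125,0,-1]
    - [0,-0.0005,0.145,0,-1]
    - [0,-0.0005,0.165,0,-1]
    - [0,-0.0005,0.18,0,-1]
    - [0,-0.0005,0.19,0,-1]
    - [0,-0.0005,0.197,0,-1]

```text
time: 5.45
ee_pos: [0.6242, -0.1974, 0.0528]
tcp_rot: [139.4, 89.6, 51.3]
wrist_force: [3.6, 35.0, 6.5]
opening: 0.0358
```

```bash
python3 -c "
from h import *
s=np.array([.6175,-.0023]);yd=np.array([-.033,.9994]);p=s-.196*yd;print(p)
plan(p[0],p[1],.0524,1.9)"
```

```text
[ 0.623968  -0.1981824]
shift [ 0.0004 -0.0003  0.0008] roll rad 0.0008 jaw now 1.95 pos [ 0.6242 -0.1974  0.0528] F [ 3.6 35.   6.5] open 0.0358 t 5.45 q6 70.3
```

Emit:
apply_moves:
  commands:
    - [0,0,0,0,-1]
    - [0,0,0,0,0.2]
    - [0,0,0,0,1]
    - [0,0,0,0,1]
    - [0,0,0,0,1]
    - [0,0,0,0,1]
    - [-0.04,0,0,0,1]
    - [-0.08,0,0,0,1]
    - [-0.12,0,0,0,1]
    - [-0.15,0,0,0,1]
    - [-0.2,0,0,0,1]
    - [-0.2,0,0,0,1]

```text
time: 6.65
ee_pos: [0.6244, -0.1992, 0.2607]
tcp_rot: [98.3, 89.1, 10.2]
wrist_force: [0.5, -0.7, 0.2]
opening: 0.0858
```

```bash
python3 - <<'E'
from h import *
c,W=cloud('wrist'); f=c['frame']; cv2.imwrite('pics/w2.png',f); z=W[...,2]
for nm,m in dict(tall=(z>.075)&(z<.09)&(abs(W[...,0]-.625)<.05)).items():
    k,l,s,cc=cv2.connectedComponentsWithStats(m.astype(np.uint8))
    for i in range(1,k):
        if s[i,4]>100:
            p=W[l==i]; print(nm,s[i,4],cc[i].round(),np.median(p,0).round(4),cv2.minAreaRect((p[:,:2]*1000).astype(np.float32)))
hsv=cv2.cvtColor(f,cv2.COLOR_BGR2HSV)
yel=((hsv[...,0]>20)&(hsv[...,0]<36)&(hsv[...,1]>150)&(abs(z-.038)<.006)).astype(np.uint8)
k,l,s,cc=cv2.connectedComponentsWithStats(yel)
for i in range(1,k):
    if s[i,4]>200: p=W[l==i]; print('yel',s[i],cc[i].round(),np.median(p,0).round(4),cv2.minAreaRect((p[:,:2]*1000).astype(np.float32)))
for n in ['scene','side']:
    c,W=cloud(n); f=c['frame']; cv2.imwrite(f'pics/{n}1.png',f); np.savez(f'{n}1.npz',W=W,f=f)
    for m in ['bracket','prism','lens','bar']:
        for r in cams.spot_in(m,n)[:3]:
            a=list(map(int,r['rect'])); print(n,m,round(r['confidence'],2),a,W[(a[1]+a[3])//2,(a[0]+a[2])//2].round(3))
plan(.444,-.003,.2)
E
```

```text
tall 430 [301. 216.] [ 0.6107 -0.1972  0.0826] ((610.667724609375, -197.65127563476562), (9.272618293762207, 35.67801284790039), 1.2593413591384888)
tall 377 [342. 215.] [ 0.6481 -0.1957  0.0807] ((648.3446044921875, -196.3023681640625), (9.430856704711914, 31.619930267333984), 2.6138017177581787)
yel [ 248    0   54   64 2397] [278.  30.] [ 0.5868 -0.0347  0.037 ] ((582.2952270507812, -37.098140716552734), (47.88145446777344, 52.07112503051758), 2.066873788833618)
yel [ 335    0   58   62 2654] [359.  34.] [ 0.6569 -0.0379  0.037 ] ((663.0907592773438, -33.09033966064453), (53.1290397644043, 50.44842529296875), 2.2571027278900146)
yel [ 296  100   51   55 2099] [322. 127.] [ 0.6274 -0.1176  0.0369] ((627.3767700195312, -118.34759521484375), (48.1979866027832, 49.84418487548828), 3.754845142364502)
scene prism 0.73 [202, 255, 360, 343] [ 0.648 -0.057  0.048]
scene prism 0.68 [410, 241, 433, 267] [0.459 0.194 0.028]
scene prism 0.51 [377, 246, 394, 264] [0.472 0.121 0.019]
scene lens 0.94 [318, 224, 340, 247] [ 0.456 -0.004  0.03 ]
scene bar 0.88 [142, 234, 187, 267] [ 0.576 -0.333  0.027]
scene bar 0.59 [201, 253, 359, 343] [ 0.647 -0.059  0.05 ]
side prism 0.88 [219, 192, 250, 216] [0.442 0.19  0.033]
side prism 0.7 [248, 219, 264, 236] [0.46  0.109 0.016]
side prism 0.63 [212, 180, 228, 193] [0.44  0.269 0.029]
side lens 0.84 [262, 248, 281, 274] [ 0.436 -0.015  0.033]
side lens 0.68 [295, 190, 403, 304] [ 0.602 -0.083  0.054]
side bar 0.78 [380, 337, 422, 358] [ 0.56  -0.346  0.032]
shift [ 0.0528 -0.1725 -0.2012] roll rad 0.0 jaw now 1.95 pos [ 0.6231 -0.1985  0.2523] F [ 0.4  0.1 -0.8] open 0.0856 t 7.2 q6 70.2
```

View pics/w2.png

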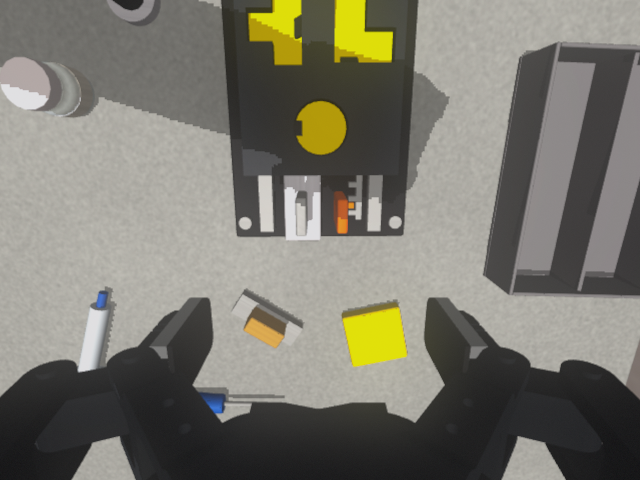

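The carriage is out and the tab is back out: wall (301,216), tab (342,215), outer spacing 47 mm. The bar is at (268,320). Next a static look over the whole foam.

Emit:
apply_moves:
  commands:
    - [-0.07,0,-0.14,0,1]
    - [-0.07,0,-0.14,0,1]
    - [-0.07,0,-0.14,0,1]
    - [-0.07,0,-0.14,0,1]
    - [-0.07,0,-0.14,0,1]
    - [-0.07,0,-0.14,0,1]
    - [-0.07,0,-0.14,0,1]

```text
time: 7.9
ee_pos: [0.6179, -0.0603, 0.322]
tcp_rot: [157.9, 89.6, 69.8]
wrist_force: [-0.3, 0.4, 0.5]
opening: 0.0855
```

```bash
cat > foam.py <<'E'
from h import *
c,W=cloud('wrist'); f=c['frame']; cv2.imwrite('pics/w3.png',f); z=W[...,2]
hsv=cv2.cvtColor(f,cv2.COLOR_BGR2HSV)
R2=lambda p: cv2.minAreaRect((p[:,:2]*1000).astype(np.float32))
m=((z>.047)&(z<.057)&(abs(W[...,0]-.62)<.1)&(W[...,1]<.11)).astype(np.uint8)
m=cv2.morphologyEx(m,cv2.MORPH_OPEN,np.ones((3,3),np.uint8))
k,l,s,cc=cv2.connectedComponentsWithStats(m)
i=1+np.argmax(s[1:,4]); p=W[l==i]; r=R2(p); print('foam',s[i],r)
yel=((hsv[...,0]>20)&(hsv[...,0]<36)&(hsv[...,1]>150)&(abs(z-.038)<.006)).astype(np.uint8)
k,l,s,cc=cv2.connectedComponentsWithStats(yel)
a=np.radians(1.95); ex=np.array([np.cos(a),np.sin(a)]); ey=np.array([-ex[1],ex[0]]); fc=np.array(r[0])/1000
for i in range(1,k):
    if s[i,4]>200:
        p=W[l==i]; q=p[:,:2]-fc; X=q@ex*1000; Y=q@ey*1000
        print('yel',s[i],cc[i].round(),np.median(p,0).round(4),'local x',np.percentile(X,[0.5,99.5]).round(1),'y',np.percentile(Y,[0.5,99.5]).round(1),'minmax',X.min().round(1),X.max().round(1),Y.min().round(1),Y.max().round(1))
plan(.444,-.003,.2)
E
python3 foam.py
```

```text
foam [  254    74   141   211 20557] ((624.0509033203125, -42.37928009033203), (150.43519592285156, 240.3298797607422), 2.1328437328338623)
yel [ 284   92   80   30 2281] [323. 106.] [0.6203 0.047  0.037 ] local x [-44.3  43.3] y [ 73.3 104. ] minmax -44.5 43.8 73.2 104.1
yel [ 268  150   42   56 1570] [292. 178.] [ 0.5881 -0.0342  0.0369] local x [-65.1 -17.6] y [-22.2  41.5] minmax -65.4 -17.5 -22.4 41.5
yel [ 335  157   45   47 1491] [354. 183.] [ 0.6573 -0.0397  0.037 ] local x [13.1 65.6] y [-19.9  33.5] minmax 12.9 65.9 -20.1 33.6
yel [ 306  231   38   37 1089] [324. 249.] [ 0.6277 -0.1201  0.0369] local x [-21.3  24.1] y [-100.4  -55. ] minmax -22.0 24.3 -101.0 -54.5
shift [ 0.122  -0.1723 -0.0622] roll rad 0.0 jaw now 1.86 pos [ 0.6179 -0.0603  0.3221] F [ 0.5  0.6 -0.2] open 0.0855 t 7.95 q6 82.4
```

View pics/w3.png

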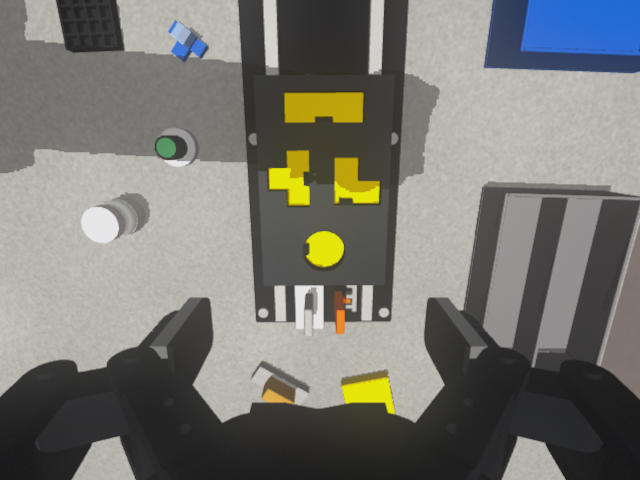

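The whole foam is visible: bar cutout (323,106), prism (292,178), bracket (354,183) and lens (324,249). The lens is at (172,148). Fitting the lens top.

```bash
cat > top.py <<'E'
import sys
from h import *
def top(cx,cy,rad,zlo=.036,zhi=.05,cam='wrist'):
    c,W=cloud(cam); m=(np.hypot(W[...,0]-cx,W[...,1]-cy)<rad)&(W[...,2]>zlo)&(W[...,2]<zhi)
    k,l,s,cc=cv2.connectedComponentsWithStats(m.astype(np.uint8))
    if k<2: print('none'); return c,W
    i=1+np.argmax(s[1:,4]); p=W[l==i]; r=cv2.minAreaRect((p[:,:2]*1000).astype(np.float32))
    (ex,ey),er=cv2.minEnclosingCircle((p[:,:2]*1000).astype(np.float32))
    print('top px',s[i],cc[i].round(),'z',np.median(p[:,2]).round(4),'rect',np.round(r[0],1),np.round(r[1],1),round(r[2],1),'circ',round(ex,1),round(ey,1),round(er,1))
    return c,W
if __name__=='__main__':
    a=[float(v) for v in sys.argv[1:]]; top(*a[:3]); plan(a[0],a[1],a[3],a[4] if len(a)>4 else None)
E
python3 top.py .443 -.003 .03 .12
```

```text
top px [155 135  26  25 516] [167. 147.] z 0.0435 rect [443.5  -3.6] [27.6 26.8] 2.8 circ 443.6 -3.0 14.1
shift [ 0.2021 -0.1736 -0.0617] roll rad 0.0 jaw now 1.86 pos [ 0.6179 -0.0603  0.3222] F [0.4 0.6 0. ] open 0.0853 t 8.0 q6 82.4
```

Emit:
apply_moves:
  commands:
    - [0.2,-0.1735,-0.0615,0,1]
    - [0.2,-0.1735,-0.0615,0,1]
    - [0.2,-0.1735,-0.0615,0,1]
    - [0.2,-0.1735,-0.0615,0,1]
    - [0.2,-0.1735,-0.0615,0,1]
    - [0.2,-0.1735,-0.0615,0,1]
    - [0.2,-0.1735,-0.0615,0,1]
    - [0.2,-0.1735,-0.0615,0,1]

```text
time: 8.8
ee_pos: [0.4427, -0.0036, 0.1221]
tcp_rot: [155.6, 89.6, 67.5]
wrist_force: [0.1, -0.4, 0.9]
opening: 0.0855
```

```bash
python3 top.py .4435 -.003 .03 .017
```

```text
top px [ 299  228   42   43 1426] [319. 249.] z 0.0436 rect [443.1  -3.4] [26.6 27.4] 1.8 circ 443.2 -3.3 13.9
shift [ 0.1061 -0.0009 -0.    ] roll rad 0.0 jaw now 1.82 pos [ 0.4439 -0.0036  0.1231] F [0.2 0.6 0.2] open 0.0852 t 8.85 q6 87.5
```

Emit:
apply_moves:
  commands:
    - [0.04,-0.0005,0,0,1]
    - [0.08,-0.0005,0,0,1]
    - [0.1,-0.0005,0,0,1]
    - [0.105,-0.0005,0,0,1]
    - [0.105,-0.0005,0,0,1]
    - [0.105,-0.0005,0,0,-1]
    - [0.105,-0.0005,0,0,-1]
    - [0.105,-0.0005,0,0,-1]
    - [0.105,-0.0005,0,0,-1]
    - [0.105,-0.0005,0,0,-1]
    - [0.105,-0.0005,0,0,-1]
    - [0.105,-0.0005,0,0,-1]
  newtons: 60

```text
time: 10.05
ee_pos: [0.4445, -0.003, 0.0191]
tcp_rot: [133.2, 89.5, 45.0]
wrist_force: [-0.2, -0.8, 6.3]
opening: 0.0262
```

Emit:
apply_moves:
  commands:
    - [-0.03,0,0,0,-1]
    - [-0.08,0,0,0,-1]
    - [-0.13,0,0,0,-1]
    - [-0.13,0,0,0,-1]
    - [-0.13,0,0,0,-1]

```text
time: 10.55
ee_pos: [0.4442, -0.0038, 0.1499]
tcp_rot: [125.5, 89.4, 37.3]
wrist_force: [0.1, -0.1, -2.3]
opening: 0.0262
```

```bash
python3 - <<'E'
from h import *
a=np.radians(2.0); ex=np.array([np.cos(a),np.sin(a)]); ey=np.array([-ex[1],ex[0]]); fc=np.array([.62405,-.0424])
for n,q in dict(bar=(-.0003,.0883),prism=(-.0304,.0096),bracket=(.0264,-.006),lens=(.0006,-.0776)).items(): print(n,(fc+q[0]*ex+q[1]*ey).round(4))
p=fc+.0006*ex-.0776*ey
plan(*p,.12,2)
E
```

```text
bar [0.6207 0.0458]
prism [ 0.5933 -0.0339]
bracket [ 0.6506 -0.0475]
lens [ 0.6274 -0.1199]
shift [0.0307 0.1791 0.1221] roll rad -0.0031 jaw now 1.82 pos [ 0.4442 -0.0038  0.1499] F [ 0.1 -0.1 -2.3] open 0.0262 t 10.55 q6 87.5
```

Emit:
apply_moves:
  commands:
    - [0.02,0.179,0.122,-0.003,-1]
    - [0.02,0.179,0.122,-0.003,-1]
    - [0.02,0.179,0.122,-0.003,-1]
    - [0.02,0.179,0.122,-0.003,-1]
    - [0.02,0.179,0.122,-0.003,-1]
    - [0.02,0.179,0.122,-0.003,-1]
    - [0.02,0.179,0.122,-0.003,-1]
    - [0.02,0.179,0.122,-0.003,-1]

```text
time: 11.35
ee_pos: [0.6262, -0.1193, 0.13]
tcp_rot: [132.3, 89.5, 44.3]
wrist_force: [0.4, 0.2, -1.9]
opening: 0.0256
```

```bash
python3 - <<'E'
from h import *
c,W=cloud('wrist'); f=c['frame']; cv2.imwrite('pics/w4.png',f); z=W[...,2]
plan(.6274,-.1199,.074,2)
m=((z>.047)&(z<.057)&(abs(W[...,0]-.62)<.1)&(W[...,1]<.11)).astype(np.uint8)
k,l,s,cc=cv2.connectedComponentsWithStats(m); i=1+np.argmax(s[1:,4]); p=W[l==i]; print('foam',cv2.minAreaRect((p[:,:2]*1000).astype(np.float32)))
E
```

```text
shift [0.0566 0.0006 0.001 ] roll rad 0.0005 jaw now 2.03 pos [ 0.6263 -0.1192  0.1306] F [-1.1  0.6 -2. ] open 0.0261 t 11.4 q6 77.0
foam ((624.8429565429688, -69.91314697265625), (150.69491577148438, 186.160400390625), 2.130661725997925)
```

View pics/w4.png

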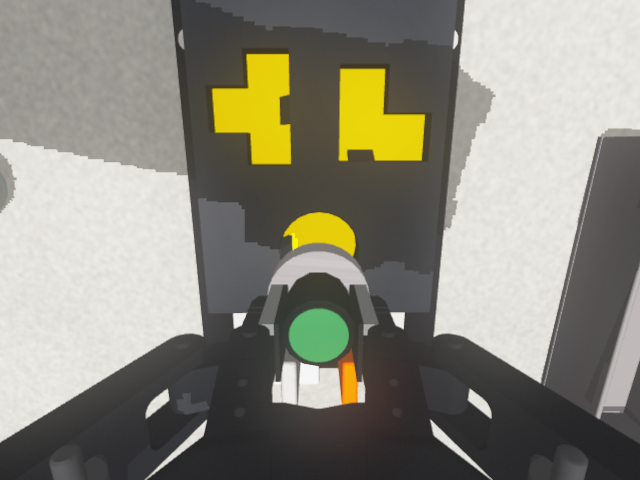

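The lens is held, and the cutout behind it is centred at column 320 (lens at 319). Lowering.

Emit:
apply_moves:
  commands:
    - [0.03,0.001,0.001,0,-1]
    - [0.05,0.001,0.001,0,-1]
    - [0.06,0.001,0.001,0,-1]
    - [0.065,0.001,0.001,0,-1]
    - [0.068,0.001,0.001,0,-1]
    - [0.068,0.001,0.001,0,-1]

```text
time: 12.0
ee_pos: [0.6285, -0.1197, 0.0636]
tcp_rot: [121.5, 89.4, 33.6]
wrist_force: [2.2, 1.4, -1.6]
opening: 0.026
```

Emit:
apply_moves:
  commands:
    - [0.004,0,0,0,-1]
    - [0.007,0,0,0,-1]
    - [0.009,0,0,0,-1]
    - [0.011,0,0,0,-1]
    - [0.012,0,0,0,-1]

```text
time: 12.5
ee_pos: [0.6293, -0.119, 0.0569]
tcp_rot: [113.6, 89.1, 25.7]
wrist_force: [-14.1, 5.6, 36.2]
opening: 0.0262
```

Emit:
apply_moves:
  commands:
    - [-0.001,0,0,0,-1]
    - [-0.001,0,0,0,1]
    - [-0.001,0,0,0,1]
    - [-0.001,0,0,0,1]
    - [-0.002,0,0,0,1]
    - [-0.05,0,0,0,1]
    - [-0.1,0,0,0,1]
    - [-0.15,0,-0.05,0,1]
    - [-0.15,0,-0.05,0,1]
    - [-0.15,0,-0.05,0,1]

```text
time: 13.5
ee_pos: [0.6263, -0.0685, 0.2096]
tcp_rot: [107.7, 88.9, 19.9]
wrist_force: [0.7, -0.3, 0.5]
opening: 0.0854
```

```bash
python3 - <<'E'
from top import *
c,W=top(.627,-.12,.03,.07,.1)
cv2.imwrite('pics/w5.png',c['frame'])
m=(np.hypot(W[...,0]-.627,W[...,1]+.12)<.022)&(W[...,2]>.04)&(W[...,2]<.065); print('foot z',np.percentile(W[m][:,2],[5,50,95]).round(4),m.sum())
plan(.444,.197,.2,45)
for cam in ['scene','side']: top(.445,.2,.03,.036,.05,cam)
E
```

```text
top px [ 302  272   34   39 1043] [318. 291.] z 0.0856 rect [ 630.  -119.1] [26.8 28. ] 4.2 circ 629.9 -119.1 14.3
foot z [0.0538 0.0556 0.0615] 826
shift [ 0.0063 -0.1716 -0.2731] roll rad -0.7476 jaw now 2.17 pos [ 0.6258 -0.0694  0.2072] F [-0.  -0.2 -1.4] open 0.0857 t 13.55 q6 81.3
top px [419 241  15  14 130] [426. 247.] z 0.0422 rect [447.9 202.2] [26.3 26.3] 44.4 circ 447.9 201.4 16.1
top px [228 195  12  10  87] [234. 199.] z 0.0413 rect [445.1 198.9] [28.  25.2] 51.2 circ 446.1 199.6 16.6
```

The lens sits about 3.5 mm high on the lip. I'll press it from the top with closed fingers.

```bash
python3 - <<'E'
from h import *
plan(.6285,-.1193,.095)
T=T_tool(bot.get_obs()); print(T[:3,:3].round(4))
E
```

```text
shift [0.1097 0.0005 0.0496] roll rad 0.0 jaw now 2.08 pos [ 0.625  -0.0704  0.205 ] F [ 0.  -0.2 -0.1] open 0.0854 t 13.65 q6 81.3
[[ 0.0109  0.9993  0.0363]
 [ 0.0066  0.0363 -0.9993]
 [-0.9999  0.0111 -0.0062]]
```

Emit:
apply_moves:
  commands:
    - [0.03,0.0005,0.05,0,-1]
    - [0.06,0.0005,0.05,0,-1]
    - [0.08,0.0005,0.05,0,-1]
    - [0.09,0.0005,0.05,0,-1]
    - [0.09,0.0005,0.05,0,-1]
    - [0.09,0.0005,0.05,0,-1]
    - [0.09,0.0005,0.05,0,-1]
    - [0.09,0.0005,0.05,0,-1]
    - [0.11,0.0005,0.05,0,-1]
    - [0.115,0.0005,0.05,0,-1]
    - [0.118,0.0005,0.05,0,-1]

```text
time: 14.75
ee_pos: [0.6284, -0.1194, 0.0865]
tcp_rot: [121.2, 89.3, 33.3]
wrist_force: [-2.2, 0.1, 5.3]
opening: 0.0001
```

Emit:
apply_moves:
  commands:
    - [0.003,0,0,0,-1]
    - [0.005,0,0,0,-1]
    - [0.007,0,0,0,-1]
    - [0.009,0,0,0,-1]
    - [0.009,0,0,0,-1]

```text
time: 15.25
ee_pos: [0.6291, -0.1193, 0.0832]
tcp_rot: [109.6, 89.1, 21.8]
wrist_force: [-10.2, 3.1, 28.9]
opening: -0.0001
```

Emit:
apply_moves:
  commands:
    - [0.004,-0.001,0,0,-1]
    - [0.007,-0.001,0,0,-1]
    - [0.008,-0.001,0,0,-1]
    - [0.008,-0.001,0,0,-1]

```text
time: 15.65
ee_pos: [0.6288, -0.1192, 0.0827]
tcp_rot: [101.9, 88.8, 14.0]
wrist_force: [-18.6, 4.4, 40.6]
opening: -0.0001
```

Emit:
apply_moves:
  commands:
    - [-0.01,0,0,0,-1]
    - [-0.05,0,0,0,-1]
    - [-0.1,0,0,0,1]
    - [-0.13,0,-0.05,0,1]
    - [-0.13,0,-0.05,0,1]
    - [-0.13,0,-0.05,0,1]
    - [-0.13,0,-0.05,0,1]

```text
time: 16.35
ee_pos: [0.6241, -0.0702, 0.212]
tcp_rot: [102.1, 88.8, 14.3]
wrist_force: [-0.9, -0.6, -0.4]
opening: 0.0721
```

```bash
python3 - <<'E'
from top import *
c,W=top(.627,-.12,.03,.07,.1)
cv2.imwrite('pics/w6.png',c['frame'])
z=W[...,2]
for n,m in dict(foot=(np.hypot(W[...,0]-.627,W[...,1]+.12)<.022)&(z>.04)&(z<.065), foam=(abs(W[...,0]-.625)<.06)&(abs(W[...,1]+.06)<.08)&(abs(z-.052)<.006)).items(): print(n,np.percentile(W[m][:,2],[5,50,95]).round(4),m.sum())
plan(.446,.2,.2,45)
E
```

```text
top px [304 269  34  36 959] [321. 287.] z 0.0822 rect [ 629.7 -118.6] [27.5 27.5] 4.3 circ 630.0 -118.8 14.2
foot [0.0504 0.0523 0.0618] 837
foam [0.0497 0.0509 0.0522] 19017
shift [ 0.0095 -0.168  -0.2768] roll rad -0.7487 jaw now 2.1 pos [ 0.6239 -0.0705  0.2115] F [-0.3 -0.8 -0.2] open 0.0791 t 16.4 q6 81.3
```

```bash
python3 -c "
import cv2
f=cv2.imread('pics/w6.png')[180:380,200:440]; cv2.imwrite('pics/w6c.png',cv2.resize(f,(720,600),interpolation=cv2.INTER_CUBIC))"
```

```text
(no output)
```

View pics/w6c.png

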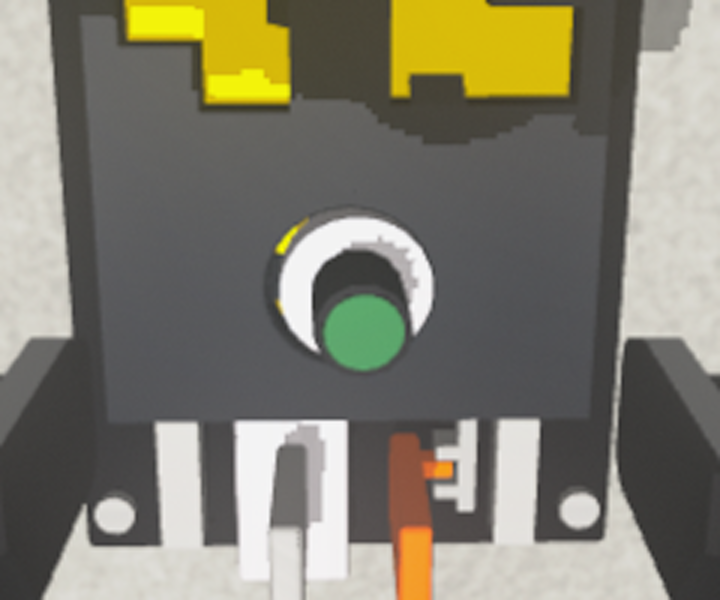

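The lens sits inside its hole, pushed towards +x by the lip, flush within about 1 mm by depth. On to the prism look.

Emit:
apply_moves:
  commands:
    - [0.01,-0.168,-0.28,0,1]
    - [0.01,-0.168,-0.28,0,1]
    - [0.01,-0.168,-0.28,0,1]
    - [0.01,-0.168,-0.28,0,1]
    - [0.01,-0.168,-0.28,0,1]
    - [0.01,-0.168,-0.28,0,1]
    - [0.01,-0.168,-0.28,0,1]
    - [0.01,-0.168,-0.28,0,1]
    - [0.01,-0.168,-0.28,0,1]
    - [0.01,-0.168,-0.28,0,1]

```text
time: 17.4
ee_pos: [0.4464, 0.2022, 0.1989]
tcp_rot: [101.7, 88.9, 13.7]
wrist_force: [0.1, -0.8, 0.2]
opening: 0.0857
```

```bash
python3 - <<'E'
from top import *
c,W=top(.446,.2,.03,.038,.05); f=c['frame']
cv2.imwrite('pics/w7.png',f); z=W[...,2]
hsv=cv2.cvtColor(f,cv2.COLOR_BGR2HSV)
m=((hsv[...,0]>100)&(hsv[...,0]<130)&(hsv[...,1]>90)&(z>.008)&(z<.018)).astype(np.uint8)
k,l,s,cc=cv2.connectedComponentsWithStats(m)
for i in range(1,k):
    if s[i,4]>150: p=W[l==i]; print('blue',s[i],np.mean(p,0).round(4),[np.round(v,1) for v in cv2.minAreaRect((p[:,:2]*1000).astype(np.float32))])
plan(.446,.2,.12)
E
```

```text
top px [298 207  38  38 787] [316. 225.] z 0.0428 rect [447.1 200.6] [24.2 24.3] 45.9 circ 447.2 200.6 16.2
blue [322 102  19  21 192] [0.4569 0.2955 0.009 ] [array([456.8, 295.5]), array([10.6, 14.8]), np.float64(37.4)]
blue [294 122  20  22 210] [0.433  0.2772 0.009 ] [array([433.1, 277.1]), array([12.2, 15. ]), np.float64(37.8)]
blue [316 127  22  23 234] [0.454  0.2739 0.0091] [array([454.2, 273.7]), array([14.9, 14.3]), np.float64(37.7)]
blue [286 188  30  30 491] [0.4321 0.2152 0.0129] [array([432.1, 215. ]), array([22. , 18.2]), np.float64(46.6)]
blue [284 220  27  31 376] [0.4295 0.1826 0.0128] [array([431.1, 184.5]), array([20.7, 23. ]), np.float64(47.5)]
blue [322 221  25  28 284] [0.4649 0.1848 0.0128] [array([463.6, 185.4]), array([22.1, 15.6]), np.float64(48.2)]
blue [308 282  21  38 273] [0.4514 0.1185 0.0094] [array([450.4, 116.1]), array([39.5, 18.7]), np.float64(83.4)]
shift [ 0.079  -0.002   0.0025] roll rad 0.0 jaw now 2.0 pos [0.4465 0.2022 0.199 ] F [ 1.1 -0.9 -0.2] open 0.0855 t 17.45 q6 112.5
```

View pics/w7.png

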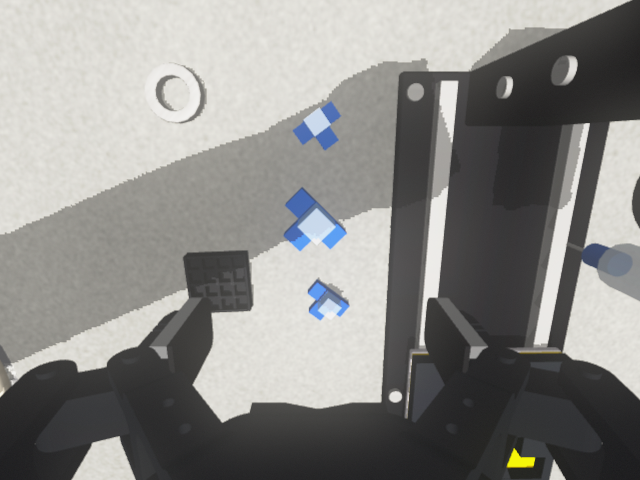

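The picture shows three T-shaped look-alikes: (318,125), (316,222) and (328,302). Only the middle one fits: cube 24.2 mm wide, top at 43 mm, foot top at about 13 mm against 9 mm for the others. Its stem points to world 226°, so yaw ≈ 46°.

```bash
python3 -c "
from h import *
f=cv2.imread('pics/w7.png')[80:340,230:410]; cv2.imwrite('pics/w7c.png',cv2.resize(f,(415,600),interpolation=cv2.INTER_CUBIC))
plan(.4471,.2006,.1,46)
T=T_tool(bot.get_obs()); print(T[:3,:3].round(4))
plan(.4471,.2006,.019,46)"
```

```text
shift [ 0.099  -0.0013  0.002 ] roll rad -0.7679 jaw now 2.0 pos [0.4465 0.2022 0.199 ] F [ 1.1 -0.9 -0.2] open 0.0855 t 17.45 q6 112.5
[[ 0.0184  0.9992  0.035 ]
 [ 0.0046  0.035  -0.9994]
 [-0.9998  0.0185 -0.004 ]]
shift [ 0.18   -0.0028  0.0023] roll rad -0.7679 jaw now 2.0 pos [0.4465 0.2022 0.199 ] F [ 1.1 -0.9 -0.2] open 0.0855 t 17.45 q6 112.5
```

View pics/w7c.png

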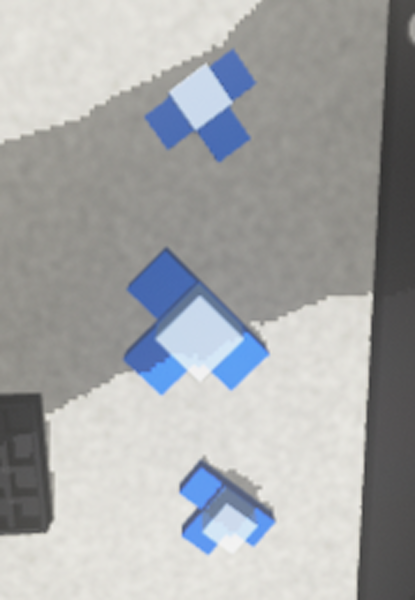

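The crop confirms the middle one (200,335) as the largest. Reaching for it.

Emit:
apply_moves:
  commands:
    - [0.05,-0.001,0.002,-0.15,1]
    - [0.09,-0.001,0.002,-0.3,1]
    - [0.1,-0.0013,0.002,-0.45,1]
    - [0.1,-0.0013,0.002,-0.6,1]
    - [0.1,-0.0013,0.002,-0.768,1]
    - [0.1,-0.0013,0.002,-0.768,1]
    - [0.1,-0.0013,0.002,-0.768,1]
    - [0.1,-0.0013,0.002,-0.768,1]
    - [0.14,-0.002,0.002,-0.768,1]
    - [0.175,-0.0025,0.002,-0.768,1]
    - [0.18,-0.0028,0.002,-0.768,1]
    - [0.18,-0.0028,0.002,-0.768,1]

```text
time: 18.65
ee_pos: [0.4465, 0.2006, 0.0187]
tcp_rot: [57.1, 89.0, 13.0]
wrist_force: [0.1, -0.1, 0.4]
opening: 0.0854
```

```bash
python3 -c "
from h import *
plan(.4471,.2006,.019,46)"
```

```text
shift [-0.0003  0.0004  0.0004] roll rad -0.0011 jaw now 45.93 pos [0.4465 0.2006 0.0187] F [ 0.1 -0.1  0.4] open 0.0854 t 18.65 q6 68.4
```

Emit:
apply_moves:
  commands:
    - [0,0,0,0,-1]
    - [0,0,0,0,-1]
    - [0,0,0,0,-1]
    - [0,0,0,0,-1]
    - [0,0,0,0,-1]
    - [0,0,0,0,-1]
    - [0,0,0,0,-1]
    - [0,0,0,0,-1]
    - [0,0,0,0,-1]
  newtons: 60

```text
time: 19.55
ee_pos: [0.447, 0.2008, 0.0198]
tcp_rot: [57.5, 88.9, 13.4]
wrist_force: [-0.7, -0.6, 5.4]
opening: 0.023
```

Emit:
apply_moves:
  commands:
    - [-0.03,0,0,0,-1]
    - [-0.08,0,0,0,-1]
    - [-0.13,0,0,0,-1]
    - [-0.13,0,0,0,-1]
    - [-0.13,0,0,0,-1]

```text
time: 20.05
ee_pos: [0.4453, 0.2005, 0.1511]
tcp_rot: [58.7, 88.8, 14.6]
wrist_force: [-0.1, -0.4, -2.1]
opening: 0.0227
```

```bash
python3 -c "
from h import *
plan(.5933,-.0339,.13,2)"
```

```text
shift [ 0.0228 -0.0658  0.2691] roll rad 0.7667 jaw now 45.93 pos [0.4453 0.2005 0.1511] F [-0.1 -0.4 -2.1] open 0.0227 t 20.05 q6 68.4
```

Emit:
apply_moves:
  commands:
    - [0.02,-0.0658,0.269,0.15,-1]
    - [0.02,-0.0658,0.269,0.3,-1]
    - [0.02,-0.0658,0.269,0.45,-1]
    - [0.02,-0.0658,0.269,0.6,-1]
    - [0.02,-0.0658,0.269,0.767,-1]
    - [0.02,-0.0658,0.269,0.767,-1]
    - [0.02,-0.0658,0.269,0.767,-1]
    - [0.02,-0.0658,0.269,0.767,-1]
    - [0.02,-0.0658,0.269,0.767,-1]
    - [0.02,-0.0658,0.269,0.767,-1]

```text
time: 21.05
ee_pos: [0.5926, -0.0328, 0.1327]
tcp_rot: [103.3, 88.8, 15.4]
wrist_force: [-0.2, 0.9, -0.5]
opening: 0.023
```

```bash
python3 - <<'E'
from top import *
c,W=top(.5933,-.034,.04,.14,.18); f=c['frame']; cv2.imwrite('pics/w8.png',f)
z=W[...,2]; m=((z>.047)&(z<.057)&(abs(W[...,0]-.62)<.1)&(W[...,1]<.11)).astype(np.uint8)
k,l,s,cc=cv2.connectedComponentsWithStats(m); i=1+np.argmax(s[1:,4]); p=W[l==i]; print('foam',cv2.minAreaRect((p[:,:2]*1000).astype(np.float32)))
plan(.5933,-.0339,.075,2)
E
```

```text
top px [ 235  287  168  114 9258] [318. 326.] z 0.1563 rect [591.3 -32.6] [51.1 27.2] 1.8 circ 591.1 -23.9 25.6
foam ((622.8646240234375, -12.233253479003906), (150.8336181640625, 179.36585998535156), 2.0242018699645996)
shift [ 0.0579 -0.0007  0.0014] roll rad 0.0011 jaw now 2.07 pos [ 0.5928 -0.0328  0.1329] F [-0.   0.  -0.7] open 0.023 t 21.1 q6 84.6
```

View pics/w8.png

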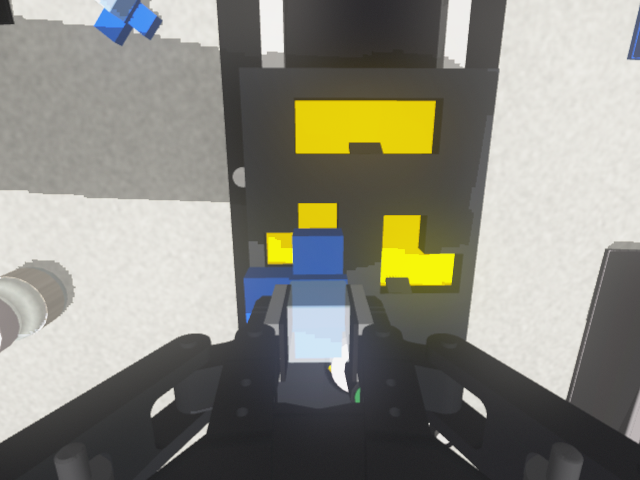

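The prism is held the right way round, stem to -x, aligned over its cutout (298-336,215). Lowering.

Emit:
apply_moves:
  commands:
    - [0.03,-0.0005,0.001,0,-1]
    - [0.05,-0.0007,0.0012,0,-1]
    - [0.058,-0.0007,0.0013,0,-1]
    - [0.062,-0.0007,0.0013,0,-1]
    - [0.066,-0.0007,0.0013,0,-1]
    - [0.069,-0.0007,0.0013,0,-1]
    - [0.069,-0.0007,0.0013,0,-1]

```text
time: 21.8
ee_pos: [0.5933, -0.0337, 0.0644]
tcp_rot: [102.9, 88.8, 14.9]
wrist_force: [-2.7, -0.1, 1.8]
opening: 0.0227
```

Emit:
apply_moves:
  commands:
    - [0.004,0,0,0,-1]
    - [0.007,0,0,0,-1]
    - [0.009,0,0,0,-1]
    - [0.011,0,0,0,-1]
    - [0.012,0,0,0,-1]

```text
time: 22.3
ee_pos: [0.5941, -0.0334, 0.0575]
tcp_rot: [100.5, 88.6, 12.6]
wrist_force: [-18.9, 3.1, 43.7]
opening: 0.0229
```

Emit:
apply_moves:
  commands:
    - [-0.002,0,0,0,-1]
    - [-0.002,0,0,0,0.6]
    - [-0.002,0,0,0,0.6]
    - [-0.002,0,0,0,0.6]
    - [-0.01,0,0,0,0.6]
    - [-0.06,0,0,0,1]
    - [-0.1,0,-0.01,0,1]
    - [-0.15,0,-0.01,0,1]
    - [-0.15,0,-0.01,0,1]
    - [-0.15,0,-0.01,0,1]
    - [-0.15,0,-0.01,0,1]

```text
time: 23.4
ee_pos: [0.5899, -0.0243, 0.2066]
tcp_rot: [101.3, 88.6, 13.4]
wrist_force: [-0.6, 0.2, 0.0]
opening: 0.0852
```

```bash
cat > chk.py <<'E'
from top import *
c,W=cloud('wrist'); f=c['frame']; cv2.imwrite('pics/wchk.png',f); x,y,z=W[...,0],W[...,1],W[...,2]; hsv=cv2.cvtColor(f,cv2.COLOR_BGR2HSV)
m=(z>.047)&(z<.057)&(hsv[...,2]<110)&(hsv[...,1]<60)&(x>.55)&(x<.7)&(y>-.16)&(y<.08); P=W[m]
A=np.c_[P[:,0]-.624,P[:,1]+.042,np.ones(len(P))]; co=np.linalg.lstsq(A,P[:,2],rcond=None)[0]
r=np.abs(P[:,2]-A@co); A=A[r<.002]; co=np.linalg.lstsq(A,P[r<.002][:,2],rcond=None)[0]; print('foam plane',co.round(4))
h=z-(co[0]*(x-.624)+co[1]*(y+.042)+co[2])   # height over foam
for n,cx,cy,rr in [('lens',.6285,-.119,.024),('prism',.593,-.034,.035),('bar',.6207,.0458,.043)]:
    near=np.hypot(x-cx,y-cy)<rr
    t=near&(h>.024)&(h<.04); k=near&(abs(h)<.009)
    if n=='prism': k&=(hsv[...,0]>100)&(hsv[...,0]<130)&(hsv[...,1]>90)
    elif n=='lens': k&=(hsv[...,2]>140)&(hsv[...,1]<60)
    else: k&=(hsv[...,2]>100)&(hsv[...,1]<60)
    if t.sum()>50: p=W[t]; print(n,'grip top over foam',np.median(h[t]).round(4),[np.round(v,1) for v in cv2.minAreaRect((p[:,:2]*1000).astype(np.float32))])
    if k.sum()>20:
        p=W[k]; B=np.c_[p[:,0]-cx,p[:,1]-cy,np.ones(len(p))]; q=np.linalg.lstsq(B,h[k],rcond=None)[0]
        print(n,'foot over foam',np.percentile(h[k],[5,50,95]).round(4),k.sum(),'plane',q.round(4))
plan(.62,-.05,.25)
E
python3 chk.py
```

```text
foam plane [0.     0.0007 0.0509]
lens grip top over foam 0.0314 [array([ 630.2, -118.8]), array([27.2, 28.1]), np.float64(34.0)]
lens foot over foam [-0.0006  0.0012  0.0026] 814 plane [-0.043   0.0095  0.0009]
prism grip top over foam 0.035 [array([592.3, -34.4]), array([23.3, 24.9]), np.float64(2.0)]
prism foot over foam [0.     0.0053 0.0066] 1530 plane [-0.016   0.0134  0.0047]
shift [-0.0433  0.0303  0.0266] roll rad 0.0 jaw now 2.08 pos [ 0.5897 -0.0243  0.2061] F [-0.1 -0.1 -1.4] open 0.0854 t 23.45 q6 85.4
```

The prism is still about 5 mm high and the lens is tilted about 1-2 mm up on its lip (-x) side. I'll press both from the top, the prism first.

```bash
python3 -c "
from h import *
plan(.595,-.034,.092)
plan(.595,-.034,.078)"
```

```text
shift [0.1142 0.0024 0.0104] roll rad 0.0 jaw now 2.08 pos [ 0.5897 -0.0243  0.2061] F [-0.1 -0.1 -1.4] open 0.0854 t 23.45 q6 85.4
shift [0.1282 0.0021 0.0105] roll rad 0.0 jaw now 2.08 pos [ 0.5897 -0.0243  0.2061] F [-0.1 -0.1 -1.4] open 0.0854 t 23.45 q6 85.4
```

Emit:
apply_moves:
  commands:
    - [0.05,0.0024,0.0104,0,-1]
    - [0.08,0.0024,0.0104,0,-1]
    - [0.09,0.0024,0.0104,0,-1]
    - [0.09,0.0024,0.0104,0,-1]
    - [0.09,0.0024,0.0104,0,-1]
    - [0.09,0.0024,0.0104,0,-1]
    - [0.09,0.0024,0.0104,0,-1]
    - [0.114,0.0024,0.0104,0,-1]
    - [0.118,0.0023,0.0104,0,-1]
    - [0.121,0.0022,0.0104,0,-1]
    - [0.125,0.0022,0.0104,0,-1]
    - [0.128,0.0021,0.0105,0,-1]

```text
time: 24.65
ee_pos: [0.5963, -0.0338, 0.0825]
tcp_rot: [100.1, 88.4, 12.2]
wrist_force: [-9.0, 2.6, 38.0]
opening: -0.0003
```

Emit:
apply_moves:
  commands:
    - [-0.01,0,0,0,-1]
    - [-0.05,0,0,0,-1]
    - [-0.05,0.027,0.084,0,-1]
    - [-0.05,0.027,0.084,0,-1]
    - [-0.05,0.027,0.084,0,-1]
    - [-0.05,0.027,0.084,0,-1]
    - [-0.05,0.027,0.084,0,-1]

```text
time: 25.35
ee_pos: [0.6248, -0.1165, 0.1332]
tcp_rot: [100.5, 88.4, 12.6]
wrist_force: [-0.1, 0.9, -0.5]
opening: -0.0002
```

```bash
python3 -c "
from h import *
plan(.622,-.119,.085)
plan(.622,-.119,.076)"
```

```text
shift [ 0.048  -0.0042  0.0026] roll rad 0.0 jaw now 2.11 pos [ 0.6248 -0.1165  0.1332] F [-0.1  0.9 -0.5] open -0.0002 t 25.35 q6 77.1
shift [ 0.057  -0.0045  0.0027] roll rad 0.0 jaw now 2.11 pos [ 0.6248 -0.1165  0.1332] F [-0.1  0.9 -0.5] open -0.0002 t 25.35 q6 77.1
```

Emit:
apply_moves:
  commands:
    - [0.03,-0.0042,0.0026,0,-1]
    - [0.045,-0.0042,0.0026,0,-1]
    - [0.048,-0.0042,0.0026,0,-1]
    - [0.051,-0.0043,0.0026,0,-1]
    - [0.054,-0.0044,0.0027,0,-1]
    - [0.057,-0.0045,0.0027,0,-1]
    - [0.057,-0.0045,0.0027,0,-1]

```text
time: 26.05
ee_pos: [0.6215, -0.1183, 0.082]
tcp_rot: [99.6, 88.3, 11.8]
wrist_force: [-20.2, 5.5, 33.9]
opening: -0.0003
```

Emit:
apply_moves:
  commands:
    - [-0.01,0,0,0,-1]
    - [-0.05,0,0,0,-1]
    - [-0.1,0,-0.05,0,-1]
    - [-0.13,0,-0.08,0,-1]
    - [-0.13,0,-0.08,0,-1]
    - [-0.13,0,-0.08,0,1]
    - [-0.13,0,-0.08,0,1]
    - [-0.13,0,-0.08,0,1]

```text
time: 26.85
ee_pos: [0.6143, -0.04, 0.2105]
tcp_rot: [100.5, 88.4, 12.6]
wrist_force: [0.1, 1.1, -0.5]
opening: 0.0432
```

```bash
python3 chk.py
```

```text
foam plane [-0.0001  0.0007  0.0509]
lens grip top over foam 0.0305 [array([ 628.8, -118.3]), array([26.2, 27.7]), np.float64(1.9)]
lens foot over foam [-0.0012  0.      0.0012] 854 plane [ 0.0024 -0.0018 -0.    ]
prism grip top over foam 0.0305 [array([594.1, -34.1]), array([23.8, 24. ]), np.float64(1.8)]
prism foot over foam [-0.0014  0.0012  0.0033] 1622 plane [-0.0469  0.0101  0.0007]
shift [-0.0393  0.0065  0.0099] roll rad 0.0 jaw now 2.08 pos [ 0.6142 -0.0401  0.2106] F [0.5 0.1 0.3] open 0.0508 t 26.9 q6 84.0
```

The lens is now level and flush. The prism's stem side is about 1.5 mm up, so I'll press nearer that side.

```bash
python3 -c "
from h import *
plan(.587,-.034,.09)
plan(.587,-.034,.076)"
```

```text
shift [ 0.1198 -0.0303 -0.0065] roll rad 0.0 jaw now 2.08 pos [ 0.6142 -0.0401  0.2106] F [0.5 0.1 0.3] open 0.0508 t 26.9 q6 84.0
shift [ 0.1338 -0.0306 -0.0064] roll rad 0.0 jaw now 2.08 pos [ 0.6142 -0.0401  0.2106] F [0.5 0.1 0.3] open 0.0508 t 26.9 q6 84.0
```

Emit:
apply_moves:
  commands:
    - [0.05,-0.0303,-0.0064,0,-1]
    - [0.09,-0.0303,-0.0064,0,-1]
    - [0.1,-0.0303,-0.0064,0,-1]
    - [0.1,-0.0303,-0.0064,0,-1]
    - [0.1,-0.0303,-0.0064,0,-1]
    - [0.12,-0.0303,-0.0064,0,-1]
    - [0.126,-0.0305,-0.0064,0,-1]
    - [0.13,-0.0305,-0.0064,0,-1]
    - [0.133,-0.0306,-0.0064,0,-1]
    - [0.134,-0.0306,-0.0064,0,-1]

```text
time: 27.9
ee_pos: [0.5887, -0.0342, 0.0829]
tcp_rot: [97.4, 88.0, 9.4]
wrist_force: [-15.9, 0.3, 40.9]
opening: -0.0001
```

Emit:
apply_moves:
  commands:
    - [-0.01,0,0,0,-1]
    - [-0.05,0,0,0,-1]
    - [-0.1,0.03,0,0,-1]
    - [-0.13,0.03,0,0,-1]
    - [-0.13,0.03,0,0,-1]
    - [-0.13,0.03,0,0,1]
    - [-0.13,0.03,0,0,1]
    - [-0.13,0.03,0,0,1]

```text
time: 28.7
ee_pos: [0.6137, -0.0338, 0.2129]
tcp_rot: [98.0, 88.1, 10.1]
wrist_force: [0.1, -0.0, -0.5]
opening: 0.0434
```

```bash
python3 chk.py; python3 -c "
from top import *
for cam in ['scene','side']: top(.57,-.339,.035,.036,.05,cam)
plan(.57,-.32,.2)"
```

```text
foam plane [-0.0002  0.0007  0.0509]
lens grip top over foam 0.0306 [array([ 628.8, -118.3]), array([27.3, 27.4]), np.float64(79.2)]
lens foot over foam [-0.0012 -0.      0.0011] 827 plane [ 0.007  -0.0003 -0.    ]
prism grip top over foam 0.0305 [array([594.3, -34.1]), array([23.7, 24.4]), np.float64(1.4)]
prism foot over foam [-0.0018  0.0013  0.0036] 1549 plane [-0.0489  0.0099  0.0007]
shift [-0.037   0.0069  0.0162] roll rad 0.0 jaw now 2.07 pos [ 0.6138 -0.0339  0.2129] F [-0.7  0.4 -0.1] open 0.0505 t 28.75 q6 84.6
top px [151 236  22  17 189] [161. 244.] z 0.042 rect [ 570.5 -338.3] [24.1 43.9] 60.6 circ 572.0 -336.7 22.6
top px [393 337  22  11 209] [403. 341.] z 0.0414 rect [ 568.5 -341. ] [22.8 44.1] 59.2 circ 568.1 -341.5 22.8
shift [ 0.0101 -0.0545  0.2844] roll rad 0.0 jaw now 2.07 pos [ 0.6138 -0.0339  0.2132] F [ 0.3 -0.8 -0.3] open 0.0649 t 28.85 q6 84.6
```

```bash
python3 - <<'E'
from h import *
c,W=cloud('wrist'); f=c['frame']; x,y,z=W[...,0],W[...,1],W[...,2]; hsv=cv2.cvtColor(f,cv2.COLOR_BGR2HSV)
t=(np.hypot(x-.594,y+.034)<.02)&(z>.076)&(z<.09); p=W[t]; print('top plane',np.linalg.lstsq(np.c_[p[:,0]-.594,p[:,1]+.034,np.ones(len(p))],p[:,2],rcond=None)[0].round(4))
a=np.radians(2); X=(x-.594)*np.cos(a)+(y+.034)*np.sin(a); Y=-(x-.594)*np.sin(a)+(y+.034)*np.cos(a)
for n,m in dict(stem=(X>-.03)&(X<-.016)&(abs(Y)<.008),plus=(abs(X)<.008)&(Y>.018)&(Y<.027),minus=(abs(X)<.008)&(Y<-.018)&(Y>-.027),foamL=(X<-.04)&(X>-.045)&(abs(Y)<.03)).items(): print(n,m.sum(),np.percentile(z[m],[10,50,90]).round(4) if m.any() else '')
u,v=np.where(t)[1].mean(),np.where(t)[0].mean(); u,v=int(u),int(v); print(u,v)
cv2.imwrite('pics/p1.png',cv2.resize(f[max(0,v-80):v+80,max(0,u-100):u+100],(750,600),interpolation=cv2.INTER_CUBIC))
E
```

```text
top plane [-0.0667 -0.0252  0.0814]
stem 1796 [0.0534 0.2681 0.2707]
plus 1996 [0.3036 0.3092 0.3119]
minus 120 [0.0505 0.0514 0.0523]
foamL 3692 [0.0521 0.2797 0.2972]
288 229
```

View pics/p1.png

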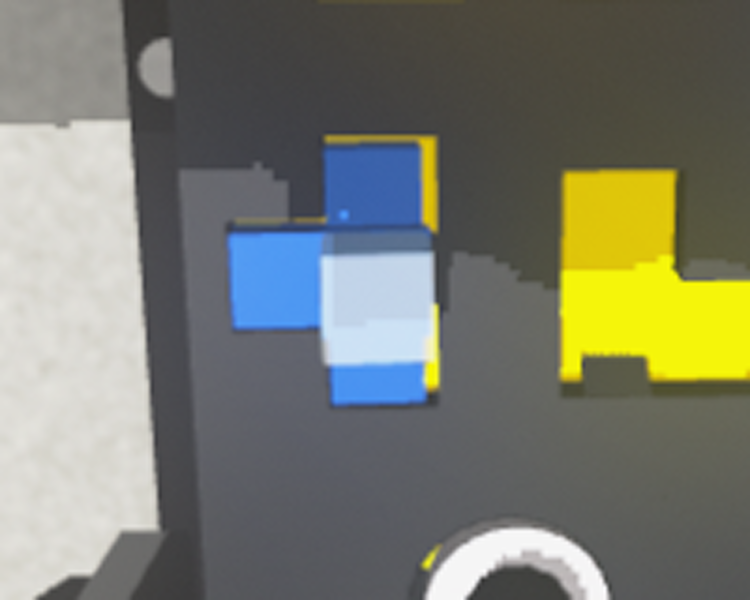

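The prism has been pushed to -x by its lip (yellow gap at right, 430,350), so the stem end rides on its wall. I'll regrip it harder, nudge +x and press, keeping the load within one call.

```bash
python3 -c "
from h import *
plan(.594,-.034,.11)
plan(.594,-.034,.06)"
```

```text
shift [ 1.026e-01 -2.330e-02 -1.000e-04] roll rad 0.0 jaw now 2.07 pos [ 0.6139 -0.0338  0.2133] F [0.2 0.  0.4] open 0.0724 t 28.9 q6 84.6
shift [ 1.526e-01 -2.500e-02  1.000e-04] roll rad 0.0 jaw now 2.07 pos [ 0.6139 -0.0338  0.2133] F [0.2 0.  0.4] open 0.0724 t 28.9 q6 84.6
```

Emit:
apply_moves:
  commands:
    - [0.04,-0.0233,0,0,1]
    - [0.08,-0.0233,0,0,1]
    - [0.1,-0.0233,0,0,1]
    - [0.1,-0.0233,0,0,1]
    - [0.14,-0.0247,0,0,1]
    - [0.151,-0.025,0,0,1]
    - [0.151,-0.025,0,0,1]
    - [0.151,-0.025,0,0,1]

```text
time: 29.7
ee_pos: [0.5946, -0.0339, 0.0634]
tcp_rot: [97.2, 88.0, 9.2]
wrist_force: [0.1, -0.2, 0.7]
opening: 0.0852
```

Emit:
apply_moves:
  commands:
    - [0,0,0,0,-1]
    - [0,0,0,0,-1]
    - [0,0,0,0,-1]
    - [0,0,0,0,-1]
    - [0,0,0,0,-1]
    - [0,0,0,0,-1]
    - [0,0,0,0,-1]
    - [0,0,0,0,-1]
  newtons: 110

```text
time: 30.5
ee_pos: [0.5943, -0.034, 0.064]
tcp_rot: [97.1, 88.0, 9.2]
wrist_force: [-4.4, 0.2, 6.3]
opening: 0.0218
```

Emit:
apply_moves:
  commands:
    - [0,0.0015,0,0,-1]
    - [0,0.002,0,0,-1]
    - [0.003,0.002,0,0,-1]
    - [0.006,0.002,0,0,-1]
    - [0.008,0.002,0,0,-1]
    - [0.009,0.001,0,0,-1]
    - [0.009,0,0,0,-1]
    - [0.009,0,0,0,-1]

```text
time: 31.3
ee_pos: [0.5951, -0.034, 0.0636]
tcp_rot: [95.2, 87.7, 7.2]
wrist_force: [-27.4, 0.4, 59.1]
opening: 0.0216
```

Emit:
apply_moves:
  commands:
    - [-0.008,0,0,0,-1]
    - [-0.008,0,0,0,0.6]
    - [-0.008,0,0,0,0.6]
    - [-0.008,0,0,0,0.6]
    - [-0.02,0,0,0,0.6]
    - [-0.07,0,0,0,1]
    - [-0.11,0,-0.01,0,1]
    - [-0.15,0.02,-0.01,0,1]
    - [-0.15,0.02,-0.01,0,1]
    - [-0.15,0.02,-0.01,0,1]
    - [-0.15,0.02,-0.01,0,1]

```text
time: 32.4
ee_pos: [0.6082, -0.024, 0.2131]
tcp_rot: [95.7, 87.8, 7.7]
wrist_force: [0.1, 0.4, -0.0]
opening: 0.0858
```

```bash
cat > pris.py <<'E'
from h import *
c,W=cloud('wrist'); f=c['frame']; x,y,z=W[...,0],W[...,1],W[...,2]
t=(np.hypot(x-.594,y+.034)<.02)&(z>.076)&(z<.092); p=W[t]; print('top plane',np.linalg.lstsq(np.c_[p[:,0]-.594,p[:,1]+.034,np.ones(len(p))],p[:,2],rcond=None)[0].round(4),np.round(cv2.minAreaRect((p[:,:2]*1000).astype(np.float32))[0],1),t.sum())
v,u=np.where(t); u,v=int(u.mean()),int(v.mean()); print(u,v)
cv2.imwrite('pics/p2.png',cv2.resize(f[max(0,v-80):v+80,max(0,u-100):u+100],(750,600),interpolation=cv2.INTER_CUBIC))
E
python3 chk.py; python3 pris.py
```

```text
foam plane [-0.0002  0.0005  0.0509]
lens grip top over foam 0.0306 [array([ 628.7, -118. ]), array([27.8, 27.1]), np.float64(87.9)]
lens foot over foam [-0.0012  0.      0.0011] 792 plane [ 0.0056 -0.0014  0.    ]
prism grip top over foam 0.0354 [array([591.5, -34.3]), array([23.5, 24. ]), np.float64(1.4)]
prism foot over foam [0.0007 0.0056 0.007 ] 1460 plane [-0.0017  0.0098  0.0052]
shift [-0.0369  0.0125  0.0262] roll rad 0.0 jaw now 2.06 pos [ 0.6079 -0.0241  0.2128] F [-0.5 -0.7  0.2] open 0.0853 t 32.45 q6 85.5
top plane [ 0.0069 -0.0899  0.0861] [591.8 -34.5] 983
291 243
```

View pics/p2.png

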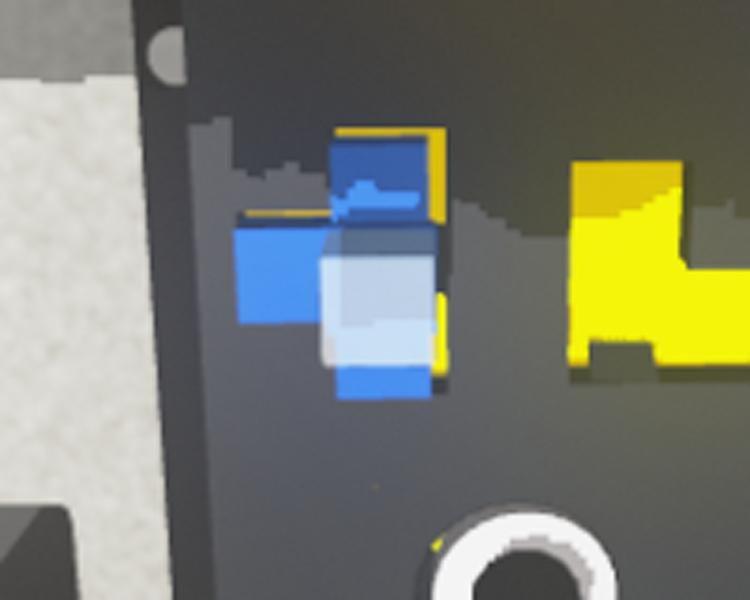

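The prism is level but 5 mm up: closed pads drag it up as they open, and my last lift pulled it out. This time I'll grip, press, then open while still pushing down, and finish with a top press.

```bash
python3 -c "
from h import *
plan(.592,-.0343,.11)
plan(.592,-.0343,.0635)"
```

```text
shift [ 0.1021 -0.0202  0.01  ] roll rad 0.0 jaw now 2.06 pos [ 0.6079 -0.0241  0.2128] F [-0.3  0.6 -0.7] open 0.0855 t 32.5 q6 85.5
shift [ 0.1485 -0.0219  0.0102] roll rad 0.0 jaw now 2.06 pos [ 0.6079 -0.0241  0.2128] F [-0.3  0.6 -0.7] open 0.0855 t 32.5 q6 85.5
```

Emit:
apply_moves:
  commands:
    - [0.04,-0.0202,0.01,0,1]
    - [0.08,-0.0202,0.01,0,1]
    - [0.1,-0.0202,0.01,0,1]
    - [0.1,-0.0202,0.01,0,1]
    - [0.14,-0.0217,0.0102,0,1]
    - [0.148,-0.022,0.0102,0,1]
    - [0.148,-0.022,0.0102,0,1]
    - [0.148,-0.022,0.0102,0,1]

```text
time: 33.3
ee_pos: [0.5925, -0.0343, 0.0658]
tcp_rot: [95.4, 87.7, 7.4]
wrist_force: [0.9, 0.4, 0.3]
opening: 0.0852
```

Emit:
apply_moves:
  commands:
    - [0,0,0,0,-1]
    - [0,0,0,0,-1]
    - [0,0,0,0,-1]
    - [0,0,0,0,-1]
    - [0,0,0,0,-1]
    - [0,0,0,0,-1]
    - [0,0,0,0,-1]
    - [0,0,0,0,-1]
  newtons: 50

```text
time: 34.1
ee_pos: [0.5924, -0.0343, 0.0659]
tcp_rot: [95.5, 87.7, 7.6]
wrist_force: [-3.8, 0.3, 3.4]
opening: 0.0229
```

Emit:
apply_moves:
  commands:
    - [0.002,0.001,0,0,-1]
    - [0.004,0.0015,0,0,-1]
    - [0.006,0.0015,0,0,-1]
    - [0.008,0.0015,0,0,-1]
    - [0.009,0.0015,0,0,-1]
    - [0.01,0.0015,0,0,-0.4]
    - [0.011,0.0015,0,0,-0.2]
    - [0.011,0.0015,0,0,0.3]
    - [0.011,0.0015,0,0,0.6]
    - [0.0,0.001,0,0,0.8]
    - [-0.04,0,0,0,1]
    - [-0.08,0,0,0,1]

```text
time: 35.3
ee_pos: [0.5885, -0.0347, 0.1468]
tcp_rot: [95.9, 87.8, 8.0]
wrist_force: [0.8, 0.3, 0.0]
opening: 0.0852
```

Emit:
apply_moves:
  commands:
    - [-0.07,0.02,-0.01,0,1]
    - [-0.07,0.02,-0.01,0,1]
    - [-0.07,0.02,-0.01,0,1]
    - [-0.07,0.02,-0.01,0,1]

```text
time: 35.7
ee_pos: [0.6057, -0.0243, 0.2179]
tcp_rot: [95.6, 87.8, 7.7]
wrist_force: [-0.5, 0.4, -1.1]
opening: 0.0853
```

```bash
python3 chk.py; python3 pris.py
```

```text
foam plane [-0.0001  0.0006  0.0509]
lens grip top over foam 0.0306 [array([ 628.8, -118.3]), array([27.3, 27.2]), np.float64(42.3)]
lens foot over foam [-0.0013 -0.      0.001 ] 779 plane [ 0.002   0.0021 -0.0001]
prism grip top over foam 0.0299 [array([591.4, -34.4]), array([23.6, 24.4]), np.float64(1.6)]
prism foot over foam [-0.0019  0.      0.0022] 1441 plane [0.0191 0.0047 0.0003]
shift [-0.0328  0.0151  0.026 ] roll rad 0.0 jaw now 2.06 pos [ 0.6052 -0.0244  0.2168] F [ 0.   0.7 -0.9] open 0.0851 t 35.75 q6 85.4
top plane [ 0.0001 -0.0255  0.0808] [591.5 -34.1] 889
295 240
```

The prism is now level and flush (30 mm over the foam). On to the bar.

```bash
python3 -c "
from h import *
plan(.5695,-.34,.16,60)"
```

```text
shift [ 0.0533 -0.0487  0.3143] roll rad -1.0112 jaw now 2.06 pos [ 0.6049 -0.0244  0.2163] F [-0.2 -0.1 -0.5] open 0.0852 t 35.8 q6 85.4
```

Emit:
apply_moves:
  commands:
    - [0.05,-0.0487,0.314,-0.15,1]
    - [0.05,-0.0487,0.314,-0.3,1]
    - [0.05,-0.0487,0.314,-0.45,1]
    - [0.05,-0.0487,0.314,-0.6,1]
    - [0.05,-0.0487,0.314,-0.75,1]
    - [0.05,-0.0487,0.314,-0.9,1]
    - [0.05,-0.0487,0.314,-1.011,1]
    - [0.05,-0.0487,0.314,-1.011,1]
    - [0.05,-0.0487,0.314,-1.011,1]
    - [0.05,-0.0487,0.314,-1.011,1]
    - [0.05,-0.0487,0.314,-1.011,1]

```text
time: 36.9
ee_pos: [0.5697, -0.3385, 0.1636]
tcp_rot: [38.6, 87.9, 8.6]
wrist_force: [-0.5, -0.2, 0.2]
opening: 0.0852
```

```bash
python3 - <<'E'
from top import *
top(.5695,-.34,.04,.038,.05)
plan(.5695,-.34,.02,60)
E
```

```text
top px [ 301  202   27   57 1457] [314. 230.] z 0.0429 rect [ 569.9 -339.9] [19.6 43.6] 59.2 circ 569.8 -340.1 23.1
shift [ 0.1435 -0.0046 -0.0035] roll rad 0.0008 jaw now 60.04 pos [ 0.5697 -0.3385  0.1636] F [-0.1  0.6 -0.7] open 0.0854 t 36.95 q6 -1.3
```

Emit:
apply_moves:
  commands:
    - [0.05,-0.0016,-0.001,0.014,1]
    - [0.1,-0.003,-0.002,0.014,1]
    - [0.135,-0.004,-0.0035,0.014,1]
    - [0.1435,-0.0045,-0.0035,0.014,1]
    - [0.1435,-0.0045,-0.0035,0.014,1]
    - [0.1435,-0.0045,-0.0035,0.014,1]

```text
time: 37.55
ee_pos: [0.5709, -0.3403, 0.0227]
tcp_rot: [36.2, 87.8, 5.4]
wrist_force: [0.3, 0.1, 0.6]
opening: 0.0856
```

Emit:
apply_moves:
  commands:
    - [0.001,0,0,0,-1]
    - [0.001,0,0,0,-1]
    - [0.001,0,0,0,-1]
    - [0.001,0,0,0,-1]
    - [0.001,0,0,0,-1]
    - [0.001,0,0,0,-1]
    - [0.001,0,0,0,-1]
    - [0.001,0,0,0,-1]
    - [0.001,0,0,0,-1]
    - [0.001,0,0,0,-1]
  newtons: 60

```text
time: 38.55
ee_pos: [0.5712, -0.3405, 0.0223]
tcp_rot: [35.2, 87.7, 4.4]
wrist_force: [-1.7, 0.8, 5.8]
opening: 0.0188
```

Emit:
apply_moves:
  commands:
    - [-0.03,0,0,0,-1]
    - [-0.08,0,0,0,-1]
    - [-0.13,0,0,0,-1]
    - [-0.13,0,0,0,-1]
    - [-0.13,0,0,0,-1]

```text
time: 39.05
ee_pos: [0.5665, -0.3412, 0.153]
tcp_rot: [33.7, 87.6, 3.0]
wrist_force: [-0.2, 0.4, -2.3]
opening: 0.0188
```

```bash
python3 -c "
from h import *
plan(.6207,.0458,.15,92)"
```

```text
shift [ 0.0061  0.3602 -0.1514] roll rad -0.5713 jaw now 59.26 pos [ 0.5665 -0.3412  0.153 ] F [-0.2  0.4 -2.3] open 0.0188 t 39.05 q6 -0.9
```

Emit:
apply_moves:
  commands:
    - [0.003,0.36,-0.151,-0.14,-1]
    - [0.003,0.36,-0.151,-0.28,-1]
    - [0.003,0.36,-0.151,-0.42,-1]
    - [0.003,0.36,-0.151,-0.571,-1]
    - [0.003,0.36,-0.151,-0.571,-1]
    - [0.003,0.36,-0.151,-0.571,-1]
    - [0.003,0.36,-0.151,-0.571,-1]
    - [0.003,0.36,-0.151,-0.571,-1]
    - [0.003,0.36,-0.151,-0.571,-1]
    - [0.003,0.36,-0.151,-0.571,-1]
    - [0.003,0.36,-0.151,-0.571,-1]
    - [0.003,0.36,-0.151,-0.571,-1]

```text
time: 40.25
ee_pos: [0.6206, 0.0441, 0.1524]
tcp_rot: [0.7, 87.7, 2.6]
wrist_force: [1.0, -0.3, -1.4]
opening: 0.0189
```

```bash
python3 - <<'E'
from h import *
c,W=cloud('wrist'); f=c['frame']; cv2.imwrite('pics/w9.png',f); x,y,z=W[...,0],W[...,1],W[...,2]; hsv=cv2.cvtColor(f,cv2.COLOR_BGR2HSV)
o=bot.get_obs()['ee_pos']
m=(np.hypot(x-o[0],y-o[1])<.06)&(abs(z-(o[2]-.022+.014))<.008)&(hsv[...,1]<70)
p=W[m]; print(m.sum(), cv2.minAreaRect((p[:,:2]*1000).astype(np.float32)))
plan(.6221,.0458,.075,92)
plan(.6221,.0458,.066,92)
E
```

```text
3663 ((619.6189575195312, 43.69361877441406), (84.38961791992188, 28.22846794128418), 1.5761650800704956)
shift [ 0.0777  0.0016 -0.0017] roll rad -0.0025 jaw now 91.86 pos [0.6207 0.0441 0.1527] F [ 1.5  0.5 -0.5] open 0.0188 t 40.3 q6 2.2
shift [ 0.0867  0.0016 -0.002 ] roll rad -0.0025 jaw now 91.86 pos [0.6207 0.0441 0.1527] F [ 1.5  0.5 -0.5] open 0.0188 t 40.3 q6 2.2
```

View pics/w9.png

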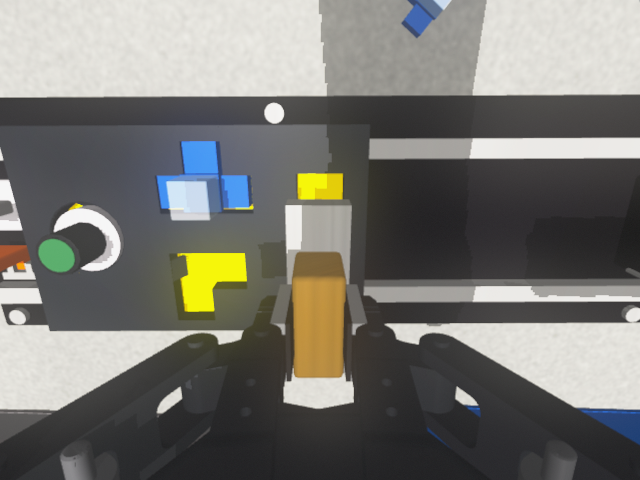

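The bar is held (318,320) over its cutout (320,186), and foot size and angle agree. The prism (190,195) and lens (85,240) are seated. Lowering.

Emit:
apply_moves:
  commands:
    - [0.04,0.0016,-0.0018,-0.002,-1]
    - [0.065,0.0017,-0.0018,-0.002,-1]
    - [0.075,0.0018,-0.0018,-0.002,-1]
    - [0.079,0.0018,-0.0018,-0.002,-1]
    - [0.083,0.0018,-0.0018,-0.002,-1]
    - [0.086,0.0018,-0.0018,-0.002,-1]
    - [0.086,0.0018,-0.0018,-0.002,-1]

```text
time: 41.0
ee_pos: [0.6228, 0.0466, 0.0679]
tcp_rot: [2.2, 87.6, 4.2]
wrist_force: [-1.4, 3.3, 0.4]
opening: 0.0186
```

Emit:
apply_moves:
  commands:
    - [0.004,0,0,0,-1]
    - [0.007,0,0,0,-1]
    - [0.009,0,0,0,-1]
    - [0.011,0,0,0,-1]
    - [0.012,0,0,0,-1]
    - [0.012,0,0,0,-1]
    - [0.013,0,0,0,-0.5]
    - [0.013,0,0,0,-0.2]
    - [0.013,0,0,0,0.3]
    - [0.01,0,0,0,0.6]
    - [-0.02,0,0,0,0.8]
    - [-0.06,0,0,0,1]

```text
time: 42.2
ee_pos: [0.6191, 0.0462, 0.1265]
tcp_rot: [1.9, 87.8, 3.9]
wrist_force: [0.7, 0.4, -0.2]
opening: 0.085
```

Emit:
apply_moves:
  commands:
    - [-0.08,-0.06,0,0,1]
    - [-0.08,-0.06,0,0,1]
    - [-0.08,-0.06,0,0,1]
    - [-0.08,-0.06,0,0,1]
    - [-0.08,-0.06,0,0,1]

```text
time: 42.7
ee_pos: [0.6178, -0.0137, 0.2049]
tcp_rot: [2.4, 87.9, 4.4]
wrist_force: [0.1, 0.4, 0.5]
opening: 0.0851
```

```bash
python3 chk.py
```

```text
foam plane [-0.0004  0.0005  0.0509]
lens grip top over foam 0.0305 [array([ 627.9, -118.6]), array([27.2, 27.4]), np.float64(3.9)]
lens foot over foam [-0.0013 -0.      0.0012] 1070 plane [-0.0027 -0.0025 -0.    ]
prism grip top over foam 0.03 [array([591. , -34.8]), array([24. , 23.7]), np.float64(1.9)]
prism foot over foam [-0.0014  0.0001  0.0017] 1869 plane [-0.002   0.0135  0.0001]
bar grip top over foam 0.0298 [array([621.8,  47.3]), array([44.1, 20.6]), np.float64(2.2)]
bar foot over foam [-0.0027 -0.      0.0012] 1618 plane [ 0.0016  0.025  -0.0002]
shift [-0.0454 -0.0365  0.0027] roll rad 0.0 jaw now 92.01 pos [ 0.6176 -0.0135  0.2046] F [0.  0.9 0. ] open 0.0854 t 42.75 q6 -3.4
```

All three parts are flush: tops at 30 mm, feet at 0 mm over the foam. Quick search for a red bracket and the handle position.

```bash
python3 - <<'E'
from h import *
for n in ['scene','side','wrist']:
    c,W=cloud(n); hsv=cv2.cvtColor(c['frame'],cv2.COLOR_BGR2HSV); m=(((hsv[...,0]<6)|(hsv[...,0]>172))&(hsv[...,1]>120)&(hsv[...,2]>60)).astype(np.uint8)
    k,l,s,cc=cv2.connectedComponentsWithStats(m)
    print(n,[(s[i].tolist(),np.nanmedian(W[l==i],0).round(3).tolist()) for i in range(1,k) if s[i,4]>15], [(round(r['confidence'],2),[int(v) for v in r['rect']]) for r in cams.spot_in('bracket',n)])
plan(.6243,-.1975,.16,2)
E
```

```text
scene [] []
side [] [(0.66, [249, 277, 267, 317])]
wrist [] []
shift [ 0.0456 -0.184  -0.0019] roll rad -1.5705 jaw now 92.02 pos [ 0.618  -0.0136  0.2059] F [-0.4  0.3  0.2] open 0.0853 t 43.05 q6 -3.4
```

No red anywhere (the side hit at (258,297) is the jar), so the bracket is absent. Going to the handle.

Emit:
apply_moves:
  commands:
    - [0.03,-0.05,-0.002,0.14,1]
    - [0.045,-0.1,-0.002,0.28,1]
    - [0.045,-0.15,-0.002,0.42,1]
    - [0.045,-0.184,-0.002,0.56,1]
    - [0.045,-0.184,-0.002,0.7,1]
    - [0.045,-0.184,-0.002,0.84,1]
    - [0.045,-0.184,-0.002,0.98,1]
    - [0.045,-0.184,-0.002,1.12,1]
    - [0.045,-0.184,-0.002,1.26,1]
    - [0.045,-0.184,-0.002,1.4,1]
    - [0.045,-0.184,-0.002,1.54,1]
    - [0.045,-0.184,-0.002,1.571,1]

```text
time: 44.25
ee_pos: [0.6241, -0.1973, 0.1603]
tcp_rot: [92.5, 87.9, 4.2]
wrist_force: [0.2, 0.4, 0.7]
opening: 0.0859
```

```bash
python3 - <<'E'
from h import *
c,W=cloud('wrist'); x,y,z=W[...,0],W[...,1],W[...,2]
m=(z>.075)&(z<.09)&(abs(x-.629)<.04)&(y<-.165)&(y>-.23)
k,l,s,cc=cv2.connectedComponentsWithStats(m.astype(np.uint8))
for i in range(1,k):
    if s[i,4]>100: p=W[l==i]; print(s[i],np.median(p,0).round(4),[np.round(v,1) for v in cv2.minAreaRect((p[:,:2]*1000).astype(np.float32))])
plan(.6243,-.1975,.05,2)
E
```

```text
[286 222  16  56 851] [ 0.6106 -0.1964  0.0827] [array([ 610.4, -198. ]), array([ 9.8, 35.8]), np.float64(1.0)]
[344 224  17  49 754] [ 0.648  -0.1956  0.0806] [array([ 648.4, -196.6]), array([10.3, 32.1]), np.float64(2.4)]
shift [ 0.1102 -0.0038  0.0004] roll rad -0.0036 jaw now 1.79 pos [ 0.6241 -0.1973  0.1603] F [-0.1  0.5  0.4] open 0.0856 t 44.3 q6 70.3
```

Emit:
apply_moves:
  commands:
    - [0.04,-0.0012,0,-0.003,1]
    - [0.08,-0.0025,0,-0.003,1]
    - [0.105,-0.0033,0,-0.003,1]
    - [0.11,-0.0035,0,-0.003,1]
    - [0.11,-0.0035,0,-0.003,1]
    - [0.11,-0.0035,0,-0.003,1]

```text
time: 44.9
ee_pos: [0.6256, -0.1973, 0.0523]
tcp_rot: [90.9, 87.8, 2.9]
wrist_force: [0.7, -0.1, 0.6]
opening: 0.0853
```

Emit:
apply_moves:
  commands:
    - [0,0,0,0,-1]
    - [0,0,0,0,-1]
    - [0,0,0,0,-1]
    - [0,0,0,0,-1]
    - [0,0,0,0,-1]
    - [0,0,0,0,-1]
    - [0,0,0,0,-1]
    - [0,0,0,0,-1]
    - [0,0,0,0,-1]
  newtons: 40

```text
time: 45.8
ee_pos: [0.625, -0.1977, 0.0547]
tcp_rot: [89.4, 87.7, 1.4]
wrist_force: [-10.3, 1.0, 15.5]
opening: 0.0365
```

```bash
python3 -c "
from h import *
o=bot.get_obs()['ee_pos']; a=np.radians(2.05); d=np.array([-np.sin(a),np.cos(a)])
p=o[:2]+.1965*d; print(p); plan(*p,o[2])"
```

```text
[ 0.6179342  -0.00131624]
shift [-1.000e-04 -3.000e-04 -1.965e-01] roll rad 0.0 jaw now 1.97 pos [ 0.625  -0.1977  0.0547] F [-10.3   1.   15.5] open 0.0365 t 45.8 q6 70.2
```

Emit:
apply_moves:
  commands:
    - [0,-0.0003,-0.01,0,-1]
    - [0,-0.0003,-0.025,0,-1]
    - [0,-0.0003,-0.045,0,-1]
    - [0,-0.0003,-0.065,0,-1]
    - [0,-0.0003,-0.085,0,-1]
    - [0,-0.0003,-0.105,0,-1]
    - [0,-0.0003,-0.125,0,-1]
    - [0,-0.0003,-0.145,0,-1]
    - [0,-0.0003,-0.165,0,-1]
    - [0,-0.0003,-0.18,0,-1]
    - [0,-0.0003,-0.19,0,-1]
    - [0,-0.0003,-0.197,0,-1]

```text
time: 47.0
ee_pos: [0.6174, -0.0017, 0.0553]
tcp_rot: [82.6, 87.8, -5.4]
wrist_force: [-3.8, -26.9, 8.1]
opening: 0.0354
```

```bash
python3 -c "
from h import *
plan(.618,-.002,.0547,2)"
```

```text
shift [0.0006 0.0005 0.0003] roll rad -0.0007 jaw now 1.96 pos [ 0.6174 -0.0017  0.0553] F [ -3.8 -26.9   8.1] open 0.0354 t 47.0 q6 88.0
```

At the end stop (-27 N, 196 mm travelled). Releasing and retreating.

Emit:
apply_moves:
  commands:
    - [0,0,-0.001,0,-1]
    - [0,0,-0.001,0,0.2]
    - [0,0,0,0,1]
    - [0,0,0,0,1]
    - [0,0,0,0,1]
    - [0,0,0,0,1]
    - [-0.04,0,0,0,1]
    - [-0.08,0,0,0,1]
    - [-0.12,0,0,0,1]
    - [-0.15,0,0,0,1]
    - [-0.15,0,0.03,0,1]
    - [-0.15,0,0.03,0,1]

```text
time: 48.2
ee_pos: [0.613, -0.0331, 0.2066]
tcp_rot: [81.9, 87.6, -6.2]
wrist_force: [0.5, -0.2, -0.4]
opening: 0.085
```

Emit:
apply_moves:
  commands:
    - [0,0,0,0,1]
    - [0,0,0,0,1]
    - [0,0,0,0,1]

```text
time: 48.5
ee_pos: [0.6129, -0.0326, 0.2061]
tcp_rot: [81.9, 87.7, -6.2]
wrist_force: [0.3, -0.1, 1.3]
opening: 0.0852
```

```bash
python3 - <<'E'
from h import *
c,W=cloud('wrist'); cv2.imwrite('pics/w10.png',c['frame']); x,y,z=W[...,0],W[...,1],W[...,2]
m=(z>.075)&(z<.09)&(abs(x-.622)<.04)&(y<.03)&(y>-.04)
k,l,s,cc=cv2.connectedComponentsWithStats(m.astype(np.uint8))
for i in range(1,k):
    if s[i,4]>100: p=W[l==i]; print(s[i],np.median(p,0).round(4),[np.round(v,1) for v in cv2.minAreaRect((p[:,:2]*1000).astype(np.float32))])
# tops per camera, home position
a=np.radians(2.0); d=np.array([-np.sin(a),np.cos(a)])
for n in ['wrist','scene','side']:
    if n!='wrist': c,W=cloud(n); x,y,z=W[...,0],W[...,1],W[...,2]
    for nm,p0 in dict(lens=(.628,-.1185),prism=(.5915,-.0345),bar=(.6215,.047)).items():
        q=np.array(p0)+.195*d; t=(np.hypot(x-q[0],y-q[1])<.016)&(z>.07)&(z<.095)
        print(n,nm,t.sum(),(np.percentile(z[t],[50,90]).round(4),np.median(x[t]-q[0]).round(4),np.median(y[t]-q[1]).round(4)) if t.sum()>8 else '')
E
```

```text
[294 168  14  49 634] [ 0.6033 -0.0022  0.0827] [array([603.1,  -2.9]), array([ 9.6, 35.3]), np.float64(1.4)]
[344 171  15  43 571] [ 0.6409 -0.0008  0.0807] [array([641.3,  -2. ]), array([10.2, 32.1]), np.float64(2.0)]
wrist lens 1404 (array([0.0816, 0.0827]), np.float64(-0.0), np.float64(-0.0004))
wrist prism 0 
wrist bar 0 
scene lens 185 (array([0.0807, 0.083 ]), np.float64(0.0035), np.float64(0.0018))
scene prism 170 (array([0.0802, 0.0825]), np.float64(0.0028), np.float64(0.0011))
scene bar 168 (array([0.0807, 0.0827]), np.float64(0.0005), np.float64(0.0006))
side lens 99 (array([0.0798, 0.083 ]), np.float64(-0.0026), np.float64(-0.0036))
side prism 87 (array([0.0783, 0.0819]), np.float64(-0.0026), np.float64(-0.0027))
side bar 77 (array([0.0782, 0.0816]), np.float64(0.001), np.float64(-0.0045))
```

View pics/w10.png

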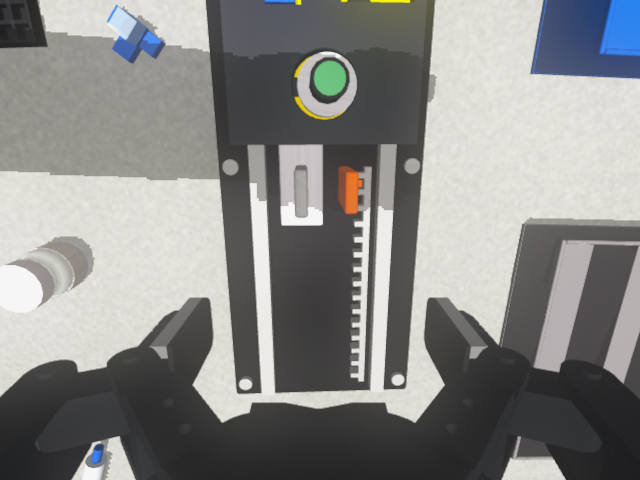

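The carriage is home: wall y is -2.9 mm against -3.3 mm at the start. The tab is out and locked (349,190), and all tops read about 82 mm. Handing in.

```bash
python3 -c "
from workcell import bot
print(bot.job_done())"
```

```text
the job is handed in; nothing more can be done
None
```

The job is handed in. I drew the carriage out about 195 mm with the tab squeezed and let it lock. I then pressed the lens, prism and bar into their cutouts, slid the carriage home with the tab squeezed and let it lock there.

The bracket was not there: no red showed in any camera, and the one bracket report (side camera) was the jar. The prism was the largest of three T-shaped look-alikes, with the cube measuring 24 mm.

**What went wrong on the way:** the lens and prism first rode up on their lips. Opening the fingers also dragged parts upward, and I pulled the prism back up once. I pressed both again until level and flush, and changed how I let go for the prism and bar.

**Last checks:**
- **Parts:** before the slide, all three tops were 30 mm over the foam and all three feet level with it within about 0.3 mm. After it, the tops were at about 80–82 mm in the scene camera and 78–80 mm in the side camera (82 mm expected). The wrist camera saw only the lens (81.6 mm).
- **Carriage:** it reached the home end stop (27 N) after 196 mm of travel. The handle was back within 0.5 mm of where it started.
- **Tab:** it was fully out, 48 mm over handle and tab.
- **Robot:** it was clear of everything.

**Disagreements:** the scene and side cameras differ by a few mm sideways on the seated parts, more than the 2 mm calibration. The tool ended up tilted about 2°, which I left uncorrected.

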